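Change the filter blocks and pack the calibration tray

TASK

Turn the filter unit's rotary switch fully anticlockwise to off, pull out the spent oblong block and stand it in the oblong pocket of the grey tray, then plug the fresh oblong block and the square block fully home in the unit's sockets of the same shape; only when both are in, turn the switch fully clockwise to on, and never move a block in or out of a socket with the switch on. Also set whichever plain calibration standards (round, square, long bar) are on the bench upright in the tray pockets of their own shape, at any time. Leave the mug, mouse, tape roll and spanner where they are.

Things in the scene. Friction and masses are not known exactly. Their poses are not given: they have to be found in the camera images.
- unit: The filter unit: a low cream bench instrument, fixed, 150 x 260 x 60 mm (x, y, height). Origin at the centre of its underside, y along its long side, z up. From its -y to its +y end its flat top panel (60 mm up) carries the black rotary switch, the oblong socket and the square socket. Vent slots in its -x side, brass connectors on its +x side.
- socket_oblong (a point): Centre of the mouth of the unit's oblong socket, in the plane of the top panel; axes as the unit's. Hole 33 mm (x) by 63 mm (y), chamfered, 22 mm deep. A block is fully home when its foot is in and the step under its body rests on the panel (its origin then 20 mm below this point); it goes in either way round.
- socket_square (a point): Centre of the mouth of the unit's square socket, in the plane of the top panel; axes as the unit's. Hole 39 x 39 mm, chamfered, 22 mm deep; home as for the oblong one.
- isolator (a joint): Angle of the unit's rotary switch, rad, growing clockwise seen from above: 0 = off (stop; the grip bar lies along the unit's x), 1.2 = on (stop; the bar turned 69 degrees clockwise from there). It stays where it is left, with a slight friction of 0.05 N m.
- isolator_grip (a point): On the switch's upright axis, 37 mm above the top panel, in the upper part of its black grip bar: 49 mm long, 14 mm wide, its top 44 mm above the panel, on a disc 52 mm across. The point turns with the bar: its x lies along the bar.
- tray: The case tray: a grey plastic slab, fixed, 180 x 240 x 25 mm (x, y, height) with four pockets, each 15 mm deep, in its top. Origin at the centre of its underside, y along its long side, z up.
- pocket_oblong (a point): Centre of the mouth of the tray's short oblong pocket, 34 mm (x) by 64 mm (y), for the foot of an oblong block; at x +45, y -60 mm of the tray, top 25 mm up; axes as the tray's. A foot standing on the pocket's floor has its origin 15 mm below this point (the block's step then stays 5 mm above the tray).
- pocket_bar (a point): Centre of the mouth of the tray's long pocket, 44 mm (x) by 104 mm (y), at x -45, y -55 mm of the tray; axes as the tray's; 15 mm deep.
- pocket_round (a point): Centre of the mouth of the tray's round pocket, diameter 54 mm, at x -45, y +60 mm of the tray; 15 mm deep.
- pocket_square (a point): Centre of the mouth of the tray's square pocket, 48 x 48 mm, at x +45, y +60 mm of the tray; axes as the tray's; 15 mm deep.
- spent_oblong: The spent oblong block; at the start it sits fully home in the unit's oblong socket. Origin at the centre of the foot's underside, z up, y along the long side. A black plastic foot 30 x 60 mm (x, y), 20 mm tall, under an aluminium body 40 x 70 mm, 40 mm tall, so 60 mm in all with a step 20 mm up; a paper label on top; about 0.22 kg. 
- fresh_oblong: The fresh oblong block, the same make as the spent one, standing on the bench. Origin at the centre of the foot's underside, z up, y along the long side. A black plastic foot 30 x 60 mm (x, y), 20 mm tall, under an aluminium body 40 x 70 mm, 40 mm tall, so 60 mm in all with a step 20 mm up; a paper label on top; about 0.22 kg. 
- fresh_square: The square block, standing on the bench. Origin at the centre of the foot's underside, z up. A black plastic foot 36 x 36 mm (x, y), 20 mm tall, under an aluminium body 46 x 46 mm, 40 mm tall, so 60 mm in all with a step 20 mm up; a paper label on top; about 0.22 kg. 
- std_round: Round calibration standard: a plain steel cylinder, diameter 50 mm, 55 mm tall, with a 10 mm tall brass stud (diameter 13 mm) on top; upright on the bench (absent on some days). Origin at the centre of its underside. About 0.3 kg.
- std_square: Square calibration standard: a plain aluminium block 44 x 44 mm, 55 mm tall, without a black foot, with a 10 mm tall brass stud on top (absent on some days). Origin at the centre of its underside. About 0.28 kg.
- std_bar: Bar calibration standard: a plain aluminium bar 40 mm (x) by 100 mm (y), 46 mm tall, with a 10 mm tall brass stud on the middle of its top (absent on some days). Origin at the centre of its underside. About 0.42 kg.
- mug: White mug, not part of the job: 72 mm across, 65 mm tall, handle to its +y. Origin at the centre of its underside.
- mouse: Black computer mouse, not part of the job: 105 x 60 x 26 mm. Origin at the centre of its underside.
- tape: Clear tape roll, 100 mm across and 24 mm tall, not part of the job.
- spanner: Spanner lying on the bench, not part of the job.

How it is judged:
By the outcome, as a careful person would: the job done as asked, in the order asked, and still so for the second after the job is handed in, with the robot touching nothing.
Of std_round, std_square, std_bar only 1 to 3 are there at a start; the rules pass over those that are not, and their reading is None.
At some moment in a run one of std_round, std_square, std_bar may be knocked a few centimetres aside while the robot is not near it.
It also fails if it takes over 210 s, if anything falls off the work surface, if the arm or the gripper's body presses on something with over 40 N, if the wrist force passes 120 N, or if a joint passes its speed limit or range.

ROBOT

A 6-joint arm with a two-finger parallel gripper is mounted at the origin on the work surface. World frame = base frame: x ahead of the robot, y to its left, z up, the work surface at z = 0. Lengths are in m, angles in degrees, forces in N, time in s.
With the tool pointing down it reaches from about 0.375 to 0.9 m from the base axis. Payload 3.1 kg.
Tool frame: the origin (TCP) lies at the very end of the fingers, on their centre line; the grasp point (between the pads) lies 19 mm behind it; z points along the fingers, y is the line along which they close (so a half turn about z gives the same grasp; the last joint's range is limited). The gripper opens to 87 mm and grips with 3 to 60 N. Pads are 19 mm wide; open, the fingers measure 117 mm over their backs; the gripper's body (75 mm by 190 mm) begins 51 mm behind the grasp point.
Start: joints at [-78.696, 30.224, 82.088, -0, 67.689, -10.227], TCP at [0.229, -0.581, 0.223] pointing down, gripper open.
Joint ranges: [-176.69, 176.69], [-43.24, 126.21], [12.49, 139.97], [-82, 262], [0, 151.66], [-163.58, 163.58]. Speed limits (degrees/s): [159.86, 159.86, 180, 180, 180, 180].

INTERFACE

Orientations are given as a 3x3 rotation matrix whose columns are the frame's x, y, z axes.
In Python, from rig import bot gives the robot as it stands.
- The arm moves only by the tool move_arm, never from a script. Its argument "increments" is a list of rows, each an object with "xyz": the shift along the tool's x, y, z in mm, a list of three; "roll": the turn about the tool's z in rad; "grip": the opening in per cent of the stroke, from 0 (shut) to 100 (fully open). A call has 1 to 5 rows; each row shifts and turns the commanded pose from where the row before left it, along the tool's axes as they then stand; what a row does not reach is not made up. A row lasts 1/12 s, in which the tool goes at most 41.7 mm and 7.16 degrees, less where a joint would pass 70% of its speed; a pose out of reach is approached as far as the arm can. A call is refused whole if a number of a shift passes 41.7 or a number of a turn 0.125, either way. A call with a gripper value outside its range is refused whole. The fingers move at their own pace and stop on an object; the grip force is fixed at half the most. Time passes only in rows, so rows that do not move let the fingers close. It gives the time, the measured TCP pose, the force, the opening and the grip force at its end, in the units of the state.
- bot.read_state(): the state, without advancing time (a new reading comes with each control period).
- bot.capture(name): name is "scene" or "top" or "wrist"; returns (picture, depth): 420x560x3 uint8, red, green, blue; 420x560 float32, m along the optical axis (not along the pixel's ray), 0 where there is no reading.
- bot.camera_model(name): a dict with "intrinsics" (3x3 intrinsics, pixels), "rvec" (rotation vector, rad) and "tvec" (3), from world to camera coordinates, as OpenCV has them; the wrist camera has in their place "tool_from_camera" (4x4, takes a point from camera to tool coordinates, whose origin is the TCP and whose axes are the flange's). Camera axes: x right, y down, z forward; pixel columns grow to the right and rows downward; lengths in m; the calibration is good to about 2 mm. A picture is of the moment at which its call begins: read the wrist's pose just before it. camera_model takes no time and is no camera call.
- bot.hand_in(): hands the job in; it is judged then, once.
Trained networks look in the newest picture that a camera, given by its name, has taken for a name from the list of things; names that differ only in an ending like _2 or _b are one class to them, and where a whole thing is asked for, a point or a joint stands for the part that bears it (a point fixed in the world has none). Each returns a list of dicts, best first, with "conf" (0 to 1); they miss things now and then, are a little off and sometimes report something else, mostly with a low value. They report only what shows in the picture. A call takes as long as a camera call.
- bot.spot_in(label, camera): "at" ([x, y, z] in m, in the coordinates of the camera as it stood for that picture, good to about 4 mm: the middle of the surface that is visible of it).
- bot.trace(label, camera): "mask" (420x560 bool, what is visible of it).
The state is a dict: "time_s": time; "joint_positions": joint angles; "qvel": joint speeds; "tau": joint torques, N m; "position": TCP position; "tcp_rot": TCP orientation; "force": force on the tool from outside, world axes, zero at the start; "moment": the same for the moment, N m; "opening": opening from 0.0 (shut) to 1.0 (fully open); "grasp_force": force on a finger pad.
Only numpy, scipy, OpenCV 4.12 (cv2) and the standard library are available. Lean on these libraries where they do the work, as an engineer would, in place of code of your own. Each camera call takes 0.05 s, during which the arm holds its last target. There are 200 camera calls.

## Working session

There is one attempt and no reset: what is moved stays moved. The work goes in short steps, Python scripts to look and compute and a tool call to move; the robot and the scene stay as the last step left them, time stands still between calls to the robot, and variables do not carry over. Pictures are saved under pics/ and viewed, at most 14 in all, crops included, and the job is handed in when it is done.

Besides the shell and the picture viewer there is one more tool, called after "Call:" by a JSON object that holds its "method" and its "body", one argument or row to a line. move_arm: Moves the arm, as the interface text tells. Its arguments: {"type":"object","properties":{"increments":{"type":"array"}},"required":["increments"]}

```bash
ls; mkdir -p pics
cat > h.py <<'E'
import numpy as np, cv2
from rig import bot
def cam(name):
    m=bot.camera_model(name); K=np.array(m["intrinsics"])
    if name=="wrist":
        s=bot.read_state(); T=np.eye(4); T[:3,:3]=s["tcp_rot"]; T[:3,3]=s["position"]
        return K, T@np.array(m["tool_from_camera"])
    R=cv2.Rodrigues(np.array(m["rvec"]))[0]; T=np.eye(4); T[:3,:3]=R.T; T[:3,3]=-R.T@np.array(m["tvec"]).ravel()
    return K,T
def shot(name):
    K,T=cam(name); p,d=bot.capture(name)
    v,u=np.mgrid[:420,:560]; 
    c=np.stack([(u-K[0,2])/K[0,0]*d,(v-K[1,2])/K[1,1]*d,d],-1)
    W=c@T[:3,:3].T+T[:3,3]; W[d<=0]=np.nan
    return p,W,K,T
def save(p,n): cv2.imwrite("pics/"+n,p[...,::-1])
E
python3 - <<'E'
from h import *
s=bot.read_state(); print(s["position"],np.round(s["tcp_rot"],3),s["opening"],s["time_s"])
a,W,K,T=shot("top"); b,_,_,T2=shot("scene"); np.savez("top0.npz",p=a,W=W)
print(T[:3,3],T2[:3,3]); 
save(a,"top0.png"); save(b,"scene0.png")
for l in ["unit","tray","isolator","spent_oblong","fresh_oblong","fresh_square","std_round","std_square","std_bar","mug","mouse","tape","spanner"]:
    bot
    for c,TT in (("top",T),):
        print(l,c,[(np.round(TT[:3,:3]@r["at"]+TT[:3,3],3).tolist(),round(r["conf"],2)) for r in bot.spot_in(l,c)[:3]])
E
```

```text
pics
[ 0.22926215 -0.58063486  0.22156909] [[ 0.93   0.367 -0.   ]
 [ 0.367 -0.93   0.002]
 [ 0.    -0.002 -1.   ]] 1.0034828108444405 0.0
[0.4255156  0.01784012 1.70481877] [0.9572699  0.39183296 0.9901657 ]
unit top [([0.446, -0.243, 0.061], 0.74), ([0.484, 0.28, 0.025], 0.67)]
tray top [([0.486, 0.282, 0.026], 0.95), ([0.446, -0.245, 0.063], 0.17)]
isolator top [([0.447, -0.332, 0.074], 0.72)]
spent_oblong top [([0.447, -0.248, 0.101], 0.56)]
fresh_oblong top [([0.665, 0.243, 0.057], 0.53)]
fresh_square top [([0.666, 0.007, 0.059], 0.71), ([0.668, 0.129, 0.006], 0.62), ([0.445, -0.245, 0.061], 0.33)]
std_round top []
std_square top [([0.439, -0.018, 0.057], 0.48)]
std_bar top [([0.655, -0.256, 0.047], 0.71)]
mug top [([0.666, 0.129, 0.008], 0.64)]
mouse top [([0.542, -0.001, 0.025], 0.57), ([0.449, -0.335, 0.074], 0.22)]
tape top [([0.629, 0.479, 0.027], 0.59), ([0.543, -0.001, 0.023], 0.48)]
spanner top [([0.616, -0.481, 0.006], 0.61)]
```

View pics/top0.png

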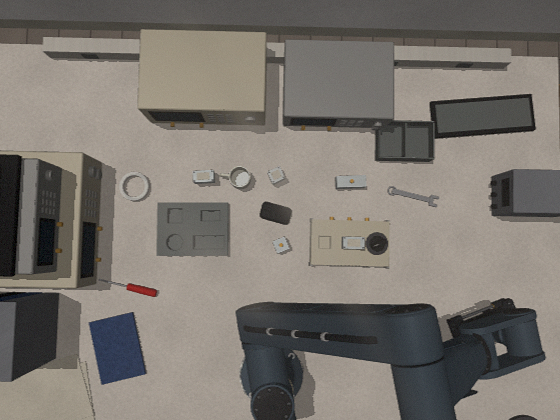

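View pics/scene0.png

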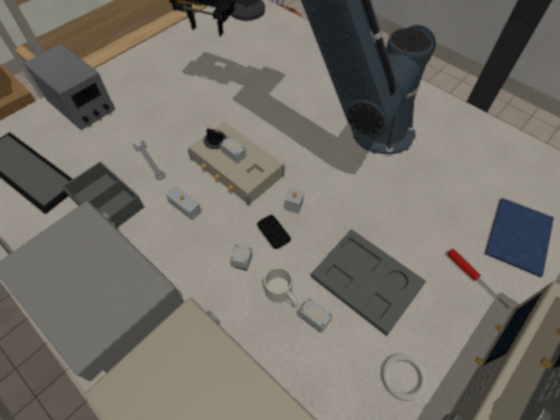

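```bash
cat >> h.py <<'E'
def rects(p,W,boxes):
    """boxes: name->(cx,cy,r,zlo,zhi): min-area rect in world xy of points with z in the band"""
    for n,(cx,cy,r,lo,hi) in boxes.items():
        m=(abs(W[...,0]-cx)<r)&(abs(W[...,1]-cy)<r)&(W[...,2]>lo)&(W[...,2]<hi)
        k,l,st,_=cv2.connectedComponentsWithStats(m.astype(np.uint8))
        if k<2: print(n,"none"); continue
        m=l==1+st[1:,4].argmax(); q=W[m]
        (x,y),(w,h),a=cv2.minAreaRect((q[:,:2]*1000).astype(np.float32))
        print(n,m.sum(),"c",np.round([x,y],1),"wh",np.round([w,h],1),"ang",round(a,1),"z",np.round(np.median(q[:,2]),4))
E
python3 - <<'E'
from h import *
f=np.load("top0.npz"); W=f["W"]
rects(f["p"],W,dict(unit=(.446,-.24,.16,.05,.068),tray=(.486,.282,.15,.018,.035),spent=(.447,-.248,.06,.09,.115),sw=(.447,-.335,.04,.09,.12),
 fobl=(.665,.243,.06,.045,.07),fsq=(.666,.007,.05,.045,.07),ssq=(.439,-.018,.05,.045,.07),bar=(.655,-.256,.08,.035,.06),mug=(.66,.129,.07,.03,.08),mouse=(.54,0,.08,.01,.035)))
m=bot.camera_model("wrist"); print(np.round(m["tool_from_camera"],3),m["intrinsics"])
K,T=cam("top"); print(K)
E
```

```text
unit 2786 c [ 447.6 -247.8] wh [262.5 156.8] ang 89.7 z 0.0607
tray 2779 c [485.2 281.9] wh [180.3 242.2] ang 1.2 z 0.0259
spent 267 c [ 448.7 -253.1] wh [39.  69.3] ang 1.1 z 0.1004
sw 73 c [ 446.8 -336. ] wh [13.7 51. ] ang 26.3 z 0.1034
fobl 258 c [660.5 245.3] wh [41.5 70.3] ang 2.7 z 0.0606
fsq 193 c [669.9   2. ] wh [46.6 45.3] ang 27.0 z 0.0608
ssq 171 c [436.1 -18.6] wh [43.1 43.9] ang 23.3 z 0.0559
bar 359 c [ 655.1 -253. ] wh [ 40.5 101.2] ang 4.3 z 0.0466
mug 165 c [668.3 135.3] wh [98.5 69.6] ang 54.3 z 0.0598
mouse 517 c [544.5   4.8] wh [112.1  63.7] ang 75.1 z 0.0251
[[-0.    -0.953 -0.304  0.085]
 [ 1.    -0.     0.    -0.   ]
 [-0.    -0.304  0.953 -0.162]
 [ 0.     0.     0.     1.   ]] [[319.35408048   0.         280.60885521]
 [  0.         319.35408048 205.09407604]
 [  0.           0.           1.        ]]
[[494.74083009   0.         275.90402472]
 [  0.         494.74083009 210.55814533]
 [  0.           0.           1.        ]]
```

Call:
{"method": "move_arm", "body": {
  "increments": [
    {"xyz": [0, 0, 0], "roll": -0.1195, "grip": 45},
    {"xyz": [0, 0, 0], "roll": -0.1195, "grip": 45},
    {"xyz": [0, 0, 0], "roll": -0.1195, "grip": 45},
    {"xyz": [0, 0, 0], "roll": -0.1195, "grip": 45},
    {"xyz": [0, 0, 0], "roll": -0.1195, "grip": 45}
  ]
}}

```text
time_s: 1.17
position: [0.2294, -0.5814, 0.2226]
tcp_rot: [[0.558, 0.83, 0.0], [0.83, -0.558, -0.0], [-0.0, 0.0, -1.0]]
force: [0.1, 0.8, -0.4]
opening: 0.709
grasp_force: 0.0
```

Call:
{"method": "move_arm", "body": {
  "increments": [
    {"xyz": [0, 0, 0], "roll": -0.1195, "grip": 45},
    {"xyz": [0, 0, 0], "roll": -0.1195, "grip": 45},
    {"xyz": [0, 0, 0], "roll": -0.1195, "grip": 45},
    {"xyz": [0, 0, 0], "roll": -0.1195, "grip": 45},
    {"xyz": [0, 0, 0], "roll": -0.1195, "grip": 45}
  ]
}}

```text
time_s: 1.58
position: [0.2294, -0.5814, 0.2226]
tcp_rot: [[-0.006, 1.0, 0.0], [1.0, 0.006, -0.0], [-0.0, 0.0, -1.0]]
force: [0.6, -1.0, 0.6]
opening: 0.458
grasp_force: 0.0
```

Call:
{"method": "move_arm", "body": {
  "increments": [
    {"xyz": [29, 21.8, 0], "roll": 0, "grip": 45},
    {"xyz": [29, 21.8, 0], "roll": 0, "grip": 45},
    {"xyz": [29, 21.8, 0], "roll": 0, "grip": 45},
    {"xyz": [29, 21.8, 0], "roll": 0, "grip": 45},
    {"xyz": [29, 21.8, 0], "roll": 0, "grip": 45}
  ]
}}

```text
time_s: 2.0
position: [0.3391, -0.4351, 0.2227]
tcp_rot: [[0.001, 1.0, 0.0], [1.0, -0.001, -0.0], [-0.0, 0.0, -1.0]]
force: [0.3, 0.0, -0.2]
opening: 0.451
grasp_force: 0.0
```

Call:
{"method": "move_arm", "body": {
  "increments": [
    {"xyz": [29, 21.8, 0], "roll": 0, "grip": 45},
    {"xyz": [29, 21.8, 0], "roll": 0, "grip": 45},
    {"xyz": [29, 21.8, 0], "roll": 0, "grip": 45},
    {"xyz": [29, 21.8, 0], "roll": 0, "grip": 45},
    {"xyz": [29, 21.8, 0], "roll": 0, "grip": 45}
  ]
}}

```text
time_s: 2.42
position: [0.4483, -0.2899, 0.2228]
tcp_rot: [[0.0, 1.0, 0.0], [1.0, -0.0, -0.0], [-0.0, 0.0, -1.0]]
force: [-0.0, 0.4, -0.1]
opening: 0.45
grasp_force: 0.0
```

Call:
{"method": "move_arm", "body": {
  "increments": [
    {"xyz": [0, 0, 0], "roll": 0, "grip": 45},
    {"xyz": [0, 0, 0], "roll": 0, "grip": 45},
    {"xyz": [0, 0, 0], "roll": 0, "grip": 45}
  ]
}}

```text
time_s: 2.67
position: [0.4475, -0.2916, 0.2227]
tcp_rot: [[-0.001, 1.0, 0.0], [1.0, 0.001, -0.001], [-0.001, 0.0, -1.0]]
force: [0.2, -0.6, -1.1]
opening: 0.453
grasp_force: 0.0
```

Run:
```python
from h import *
p,W,K,T=shot("wrist"); save(p,"w1.png"); np.savez("w1.npz",p=p,W=W)
rects(p,W,dict(unit=(.447,-.248,.16,.05,.07),spent=(.449,-.253,.05,.09,.12),sw=(.447,-.336,.04,.09,.12),sqsock_floor=(.447,-.17,.06,.02,.05)))
```

```text
unit 31541 c [ 447.  -250.9] wh [264. 160.] ang 89.6 z 0.0604
spent 3417 c [ 446.9 -255.9] wh [69.3 40.1] ang 89.6 z 0.1005
sw 792 c [ 446.1 -338.6] wh [14.4 49.1] ang 26.1 z 0.1038
sqsock_floor 1764 c [ 447.6 -165.8] wh [38.6 39.2] ang 89.4 z 0.0385
```

View pics/w1.png

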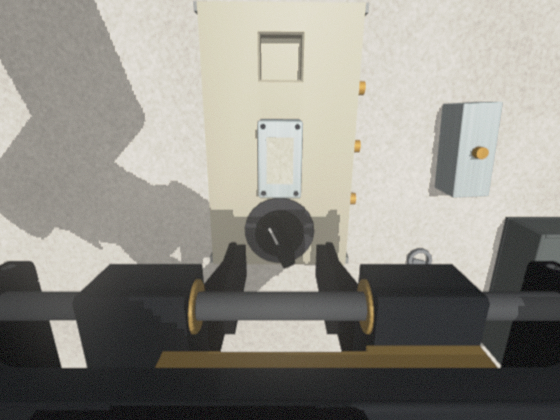

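Call:
{"method": "move_arm", "body": {
  "increments": [
    {"xyz": [-23.5, -0.7, 0], "roll": 0, "grip": 45},
    {"xyz": [-23.5, -0.7, 0], "roll": 0, "grip": 45},
    {"xyz": [0, 0, 0], "roll": -0.1135, "grip": 45},
    {"xyz": [0, 0, 0], "roll": -0.1135, "grip": 45},
    {"xyz": [0, 0, 0], "roll": -0.1135, "grip": 45}
  ]
}}

```text
time_s: 3.13
position: [0.4448, -0.3406, 0.2224]
tcp_rot: [[-0.336, 0.942, -0.0], [0.942, 0.336, -0.0], [-0.0, -0.0, -1.0]]
force: [0.2, 0.4, 0.0]
opening: 0.452
grasp_force: 0.0
```

Call:
{"method": "move_arm", "body": {
  "increments": [
    {"xyz": [0, 0, 0], "roll": -0.1135, "grip": 45},
    {"xyz": [0, 0, 30], "roll": 0, "grip": 45},
    {"xyz": [0, 0, 30], "roll": 0, "grip": 45},
    {"xyz": [0, 0, 25], "roll": 0, "grip": 45},
    {"xyz": [0, 0, 20], "roll": 0, "grip": 45}
  ]
}}

```text
time_s: 3.55
position: [0.4443, -0.3395, 0.1157]
tcp_rot: [[-0.436, 0.9, -0.001], [0.9, 0.436, 0.001], [0.001, -0.001, -1.0]]
force: [-1.3, -0.8, -0.0]
opening: 0.451
grasp_force: 0.0
```

Call:
{"method": "move_arm", "body": {
  "increments": [
    {"xyz": [0, 0, 15], "roll": 0, "grip": 45},
    {"xyz": [0, 0, 12], "roll": 0, "grip": 45},
    {"xyz": [0, 0, 10], "roll": 0, "grip": 45},
    {"xyz": [0, 0, 0], "roll": 0, "grip": 45}
  ]
}}

```text
time_s: 3.88
position: [0.4443, -0.3387, 0.0786]
tcp_rot: [[-0.436, 0.9, -0.003], [0.9, 0.436, 0.003], [0.004, -0.001, -1.0]]
force: [-0.6, 0.2, 0.2]
opening: 0.453
grasp_force: 0.0
```

Call:
{"method": "move_arm", "body": {
  "increments": [
    {"xyz": [0, 0, 0], "roll": 0, "grip": 10},
    {"xyz": [0, 0, 0], "roll": 0, "grip": 10},
    {"xyz": [0, 0, 0], "roll": 0, "grip": 10},
    {"xyz": [0, 0, 0], "roll": 0, "grip": 10},
    {"xyz": [0, 0, 0], "roll": 0, "grip": 10}
  ]
}}

```text
time_s: 4.3
position: [0.4459, -0.3389, 0.0813]
tcp_rot: [[-0.439, 0.898, -0.0], [0.898, 0.439, -0.002], [-0.001, -0.001, -1.0]]
force: [-9.1, -6.5, 3.1]
opening: 0.167
grasp_force: 5.0
```

Call:
{"method": "move_arm", "body": {
  "increments": [
    {"xyz": [0, 0, 0], "roll": -0.1, "grip": 10},
    {"xyz": [0, 0, 0], "roll": -0.1, "grip": 10},
    {"xyz": [0, 0, 0], "roll": -0.1, "grip": 10},
    {"xyz": [0, 0, 0], "roll": -0.1, "grip": 10},
    {"xyz": [0, 0, 0], "roll": -0.1, "grip": 10}
  ]
}}

```text
time_s: 4.72
position: [0.4455, -0.3392, 0.0813]
tcp_rot: [[-0.819, 0.574, -0.001], [0.574, 0.819, -0.002], [-0.0, -0.002, -1.0]]
force: [-4.2, -1.3, 1.9]
opening: 0.162
grasp_force: 30.0
```

Call:
{"method": "move_arm", "body": {
  "increments": [
    {"xyz": [0, 0, 0], "roll": -0.1, "grip": 10},
    {"xyz": [0, 0, 0], "roll": -0.1, "grip": 10},
    {"xyz": [0, 0, 0], "roll": -0.1, "grip": 10},
    {"xyz": [0, 0, 0], "roll": -0.1, "grip": 10},
    {"xyz": [0, 0, 0], "roll": -0.1, "grip": 10}
  ]
}}

```text
time_s: 5.13
position: [0.4453, -0.3395, 0.0814]
tcp_rot: [[-0.994, 0.111, -0.001], [0.111, 0.994, -0.002], [0.001, -0.002, -1.0]]
force: [-4.1, -2.8, 2.2]
opening: 0.16
grasp_force: 30.0
```

Call:
{"method": "move_arm", "body": {
  "increments": [
    {"xyz": [0, 0, 0], "roll": -0.07, "grip": 10},
    {"xyz": [0, 0, 0], "roll": -0.05, "grip": 10},
    {"xyz": [0, 0, 0], "roll": 0, "grip": 10}
  ]
}}

```text
time_s: 5.38
position: [0.4453, -0.3395, 0.0814]
tcp_rot: [[-1.0, -0.005, -0.001], [-0.005, 1.0, -0.002], [0.001, -0.002, -1.0]]
force: [-4.1, -3.4, 2.8]
opening: 0.156
grasp_force: 30.0
```

Run:
```python
from h import *
s=bot.read_state(); print(np.round(s["moment"],2),np.round(s["force"],1),np.degrees(np.arctan2(s["tcp_rot"][1][1],s["tcp_rot"][0][1])))
```

```text
[-0.37  0.57 -0.31] [-4.1 -3.4  2.8] 90.26009455437443
```

Call:
{"method": "move_arm", "body": {
  "increments": [
    {"xyz": [0, 0, 0], "roll": -0.05, "grip": 10},
    {"xyz": [0, 0, 0], "roll": 0, "grip": 10},
    {"xyz": [0, 0, 0], "roll": 0, "grip": 10}
  ]
}}

```text
time_s: 5.63
position: [0.4455, -0.3395, 0.0814]
tcp_rot: [[-0.999, -0.051, -0.0], [-0.051, 0.999, -0.002], [0.0, -0.002, -1.0]]
force: [-4.1, -3.2, 2.2]
opening: 0.164
grasp_force: 30.0
```

Run:
```python
from h import *
s=bot.read_state(); print(np.round(s["moment"],2),np.round(s["force"],1),np.degrees(np.arctan2(s["tcp_rot"][1][1],s["tcp_rot"][0][1])))
```

```text
[-0.38  0.62 -0.74] [-4.1 -3.2  2.2] 92.90713606648887
```

Call:
{"method": "move_arm", "body": {
  "increments": [
    {"xyz": [0, 0, 0], "roll": 0, "grip": 45},
    {"xyz": [0, 0, 0], "roll": 0, "grip": 45},
    {"xyz": [0, 0, 0], "roll": 0, "grip": 45},
    {"xyz": [0, 0, -30], "roll": 0, "grip": 45},
    {"xyz": [0, 0, -36], "roll": 0, "grip": 45}
  ]
}}

```text
time_s: 6.05
position: [0.4445, -0.3361, 0.1444]
tcp_rot: [[-0.999, -0.054, -0.005], [-0.054, 0.999, 0.006], [0.005, 0.007, -1.0]]
force: [0.5, -0.5, 0.4]
opening: 0.42
grasp_force: 0.0
```

Call:
{"method": "move_arm", "body": {
  "increments": [
    {"xyz": [0, 0, -36], "roll": 0.125, "grip": 80},
    {"xyz": [0, 0, -36], "roll": 0.125, "grip": 80},
    {"xyz": [0, 0, 0], "roll": 0.125, "grip": 80},
    {"xyz": [0, 0, 0], "roll": 0.125, "grip": 80},
    {"xyz": [0, 0, 0], "roll": 0.125, "grip": 80}
  ]
}}

```text
time_s: 6.47
position: [0.4465, -0.3381, 0.2197]
tcp_rot: [[-0.838, 0.546, 0.002], [0.546, 0.838, -0.001], [-0.002, -0.0, -1.0]]
force: [-0.5, 0.3, -0.4]
opening: 0.735
grasp_force: 0.0
```

Call:
{"method": "move_arm", "body": {
  "increments": [
    {"xyz": [0, 0, 0], "roll": 0.125, "grip": 80},
    {"xyz": [0, 0, 0], "roll": 0.125, "grip": 80},
    {"xyz": [0, 0, 0], "roll": 0.125, "grip": 80},
    {"xyz": [0, 0, 0], "roll": 0.125, "grip": 80},
    {"xyz": [0, 0, 0], "roll": 0.125, "grip": 80}
  ]
}}

```text
time_s: 6.88
position: [0.4462, -0.3377, 0.2184]
tcp_rot: [[-0.36, 0.933, -0.0], [0.933, 0.36, 0.001], [0.001, 0.0, -1.0]]
force: [-0.5, -0.2, -0.0]
opening: 0.797
grasp_force: 0.0
```

Call:
{"method": "move_arm", "body": {
  "increments": [
    {"xyz": [0, 0, 0], "roll": 0.125, "grip": 80},
    {"xyz": [0, 0, 0], "roll": 0.125, "grip": 80},
    {"xyz": [0, 0, 0], "roll": 0.125, "grip": 80},
    {"xyz": [27, 0, 0], "roll": 0, "grip": 80},
    {"xyz": [28, 0, 0], "roll": 0, "grip": 80}
  ]
}}

```text
time_s: 7.3
position: [0.4464, -0.2837, 0.2183]
tcp_rot: [[0.003, 1.0, 0.001], [1.0, -0.003, -0.0], [-0.0, 0.001, -1.0]]
force: [0.3, 1.0, 0.5]
opening: 0.8
grasp_force: 0.0
```

Call:
{"method": "move_arm", "body": {
  "increments": [
    {"xyz": [28, 0, 0], "roll": 0, "grip": 80},
    {"xyz": [0, 0, 0], "roll": 0, "grip": 80},
    {"xyz": [0, 0, 0], "roll": 0, "grip": 80}
  ]
}}

```text
time_s: 7.55
position: [0.446, -0.2536, 0.2186]
tcp_rot: [[-0.002, 1.0, -0.0], [1.0, 0.002, 0.0], [0.0, -0.0, -1.0]]
force: [1.1, -0.8, -0.0]
opening: 0.798
grasp_force: 0.0
```

Run:
```python
from h import *
s=bot.read_state(); print(np.round(s["position"],4),np.round(s["tcp_rot"],3)); p,W,K,T=shot("wrist"); save(p,"w2.png"); np.savez("w2.npz",p=p,W=W)
rects(p,W,dict(unit=(.447,-.248,.16,.05,.07),spent=(.449,-.253,.05,.09,.12),sw=(.447,-.336,.04,.09,.12),sqsock_floor=(.447,-.17,.06,.02,.05),ssq=(.439,-.018,.05,.045,.06)))
```

```text
[ 0.446  -0.2536  0.2186] [[-0.002  1.    -0.   ]
 [ 1.     0.002  0.   ]
 [ 0.    -0.    -1.   ]]
unit 28489 c [ 445.9 -248.9] wh [259.4 160.3] ang 89.1 z 0.0604
spent 3179 c [ 447.1 -256. ] wh [70.2 39.6] ang 89.1 z 0.1005
sw 900 c [ 446.2 -338.5] wh [14.6 49.2] ang 89.4 z 0.1035
sqsock_floor 1630 c [ 447.6 -166.3] wh [39.2 39.2] ang 89.4 z 0.0384
ssq none
```

Call:
{"method": "move_arm", "body": {
  "increments": [
    {"xyz": [-2.4, 1, 30], "roll": 0.01, "grip": 80},
    {"xyz": [0, 0, 35], "roll": 0, "grip": 80},
    {"xyz": [0, 0, 35], "roll": 0, "grip": 80},
    {"xyz": [0, 0, 28], "roll": 0, "grip": 80},
    {"xyz": [0, 0, 15], "roll": 0, "grip": 80}
  ]
}}

```text
time_s: 8.02
position: [0.4461, -0.2581, 0.0724]
tcp_rot: [[0.012, 1.0, -0.003], [1.0, -0.012, 0.002], [0.002, -0.003, -1.0]]
force: [0.3, 0.4, 0.8]
opening: 0.802
grasp_force: 0.0
```

Call:
{"method": "move_arm", "body": {
  "increments": [
    {"xyz": [0, 0, 5.5], "roll": 0, "grip": 80},
    {"xyz": [0, 0, 0], "roll": 0, "grip": 80},
    {"xyz": [0, 0, 0], "roll": 0, "grip": 30},
    {"xyz": [0, 0, 0], "roll": 0, "grip": 30},
    {"xyz": [0, 0, 0], "roll": 0, "grip": 30}
  ]
}}

```text
time_s: 8.43
position: [0.448, -0.2587, 0.0714]
tcp_rot: [[0.011, 1.0, 0.002], [1.0, -0.011, -0.002], [-0.002, 0.002, -1.0]]
force: [0.1, 0.2, 1.0]
opening: 0.654
grasp_force: 0.0
```

Call:
{"method": "move_arm", "body": {
  "increments": [
    {"xyz": [0, 0, 0], "roll": 0, "grip": 30},
    {"xyz": [0, 0, 0], "roll": 0, "grip": 30},
    {"xyz": [0, 0, 0], "roll": 0, "grip": 30},
    {"xyz": [0, 0, 0], "roll": 0, "grip": 30}
  ]
}}

```text
time_s: 8.77
position: [0.4472, -0.2579, 0.0708]
tcp_rot: [[0.011, 1.0, 0.001], [1.0, -0.011, -0.001], [-0.001, 0.001, -1.0]]
force: [-0.4, 0.6, 5.1]
opening: 0.457
grasp_force: 30.0
```

Call:
{"method": "move_arm", "body": {
  "increments": [
    {"xyz": [0, 0, -10], "roll": 0, "grip": 30},
    {"xyz": [0, 0, -20], "roll": 0, "grip": 30},
    {"xyz": [0, 0, -30], "roll": 0, "grip": 30},
    {"xyz": [0, 0, -36], "roll": 0, "grip": 30},
    {"xyz": [0, 0, -36], "roll": 0, "grip": 30}
  ]
}}

```text
time_s: 9.18
position: [0.4462, -0.2568, 0.203]
tcp_rot: [[0.011, 1.0, -0.002], [1.0, -0.011, 0.002], [0.002, -0.002, -1.0]]
force: [0.9, -0.9, -1.9]
opening: 0.46
grasp_force: 30.0
```

Call:
{"method": "move_arm", "body": {
  "increments": [
    {"xyz": [32, 7, -10], "roll": 0, "grip": 30},
    {"xyz": [32, 7, -10], "roll": 0, "grip": 30},
    {"xyz": [32, 7, -10], "roll": 0, "grip": 30},
    {"xyz": [32, 7, -10], "roll": 0, "grip": 30},
    {"xyz": [32, 7, -10], "roll": 0, "grip": 30}
  ]
}}

```text
time_s: 9.6
position: [0.4832, -0.0963, 0.2527]
tcp_rot: [[0.012, 1.0, -0.001], [1.0, -0.012, 0.001], [0.001, -0.001, -1.0]]
force: [0.8, -0.4, -2.6]
opening: 0.459
grasp_force: 30.0
```

Call:
{"method": "move_arm", "body": {
  "increments": [
    {"xyz": [32, 7, 0], "roll": 0, "grip": 30},
    {"xyz": [32, 7, 0], "roll": 0, "grip": 30},
    {"xyz": [32, 7, 0], "roll": 0, "grip": 30},
    {"xyz": [32, 7, 0], "roll": 0, "grip": 30},
    {"xyz": [32, 7, 0], "roll": 0, "grip": 30}
  ]
}}

```text
time_s: 10.02
position: [0.5199, 0.0633, 0.2521]
tcp_rot: [[0.011, 1.0, -0.001], [1.0, -0.011, 0.0], [0.0, -0.001, -1.0]]
force: [0.8, 0.4, -2.6]
opening: 0.456
grasp_force: 30.0
```

Call:
{"method": "move_arm", "body": {
  "increments": [
    {"xyz": [32, 7, 0], "roll": 0, "grip": 30},
    {"xyz": [28, 7, 0], "roll": 0, "grip": 30},
    {"xyz": [0, 0, 0], "roll": 0, "grip": 30},
    {"xyz": [0, 0, 0], "roll": 0, "grip": 30},
    {"xyz": [0, 0, 0], "roll": 0, "grip": 30}
  ]
}}

```text
time_s: 10.43
position: [0.5344, 0.1211, 0.2518]
tcp_rot: [[0.01, 1.0, -0.002], [1.0, -0.01, -0.001], [-0.001, -0.002, -1.0]]
force: [0.3, -0.4, -2.4]
opening: 0.46
grasp_force: 30.0
```

Run:
```python
from h import *
s=bot.read_state(); print(np.round(s["position"],4),np.round(s["tcp_rot"],3),s["opening"]); p,W,K,T=shot("wrist"); save(p,"w3.png"); np.savez("w3.npz",p=p,W=W)
rects(p,W,dict(pobl=(.531,.223,.05,-.01,.017),fobl=(.665,.243,.06,.045,.07),pbar=(.44,.225,.07,-.01,.017),tray=(.486,.282,.15,.018,.035)))
```

```text
[0.5344 0.1211 0.2518] [[ 0.01   1.    -0.002]
 [ 1.    -0.01  -0.001]
 [-0.001 -0.002 -1.   ]] 0.4599797986730874
pobl 1684 c [530.4 220.1] wh [34.1 64.2] ang 1.1 z 0.0104
fobl 3179 c [660.1 243.6] wh [40.7 70.1] ang 4.2 z 0.0605
pbar 3466 c [439.  223.3] wh [ 42.3 104.5] ang 1.1 z 0.0104
tray 17806 c [484.9 236.1] wh [180.3 154.3] ang 1.1 z 0.0253
```

View pics/w3.png

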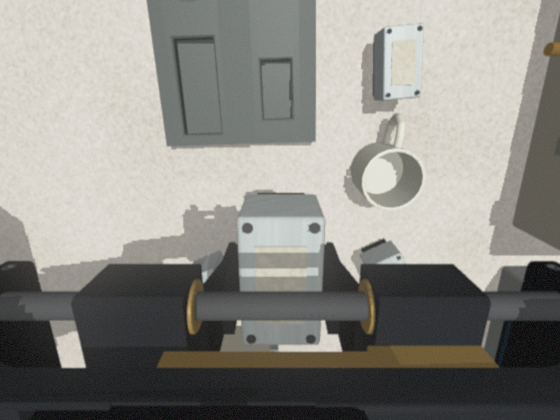

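Run:
```python
from h import *
f=np.load("w3.npz"); W=f["W"]
m=(abs(W[...,0]-.534)<.045)&(abs(W[...,1]-.121)<.06)&(W[...,2]>.24)&(W[...,2]<.31)
print(np.histogram(W[m][:,2],bins=14,range=(.24,.31)))
rects(f["p"],W,dict(held=(.534,.121,.06,.274,.288)))
```

```text
(array([  51,  192,  231,  304,  347,  383,  434,  808, 8356,  328,  403,
        401,  435,  165]), array([0.24 , 0.245, 0.25 , 0.255, 0.26 , 0.265, 0.27 , 0.275, 0.28 ,
       0.285, 0.29 , 0.295, 0.3  , 0.305, 0.31 ]))
held 7532 c [535.2 138.4] wh [40.4 63.8] ang 88.4 z 0.2814
```

Call:
{"method": "move_arm", "body": {
  "increments": [
    {"xyz": [33, -2, 0], "roll": -0.03, "grip": 30},
    {"xyz": [33, -2, 0], "roll": 0, "grip": 30},
    {"xyz": [31, -1, 20], "roll": 0, "grip": 30},
    {"xyz": [0, 0, 35], "roll": 0, "grip": 30},
    {"xyz": [0, 0, 35], "roll": 0, "grip": 30}
  ]
}}

```text
time_s: 10.9
position: [0.5305, 0.2188, 0.1627]
tcp_rot: [[-0.02, 1.0, 0.005], [1.0, 0.02, 0.001], [0.001, 0.005, -1.0]]
force: [-0.2, -0.7, -2.4]
opening: 0.458
grasp_force: 30.0
```

Call:
{"method": "move_arm", "body": {
  "increments": [
    {"xyz": [0, 0, 35], "roll": 0, "grip": 30},
    {"xyz": [0, 0, 30], "roll": 0, "grip": 30},
    {"xyz": [0, 0, 18], "roll": 0, "grip": 30},
    {"xyz": [0, 0, 5], "roll": 0, "grip": 30},
    {"xyz": [0, 0, 0], "roll": 0, "grip": 30}
  ]
}}

```text
time_s: 11.32
position: [0.5286, 0.2168, 0.0727]
tcp_rot: [[-0.017, 1.0, -0.004], [1.0, 0.017, -0.001], [-0.001, -0.004, -1.0]]
force: [0.3, 0.6, -2.1]
opening: 0.456
grasp_force: 30.0
```

Call:
{"method": "move_arm", "body": {
  "increments": [
    {"xyz": [0, 0, 0], "roll": 0, "grip": 30},
    {"xyz": [0, 0, 0], "roll": 0, "grip": 30}
  ]
}}

```text
time_s: 11.48
position: [0.531, 0.218, 0.0757]
tcp_rot: [[-0.018, 1.0, 0.003], [1.0, 0.018, 0.001], [0.001, 0.004, -1.0]]
force: [1.3, -0.4, -2.0]
opening: 0.457
grasp_force: 30.0
```

Call:
{"method": "move_arm", "body": {
  "increments": [
    {"xyz": [0, 0, 10], "roll": 0, "grip": 30},
    {"xyz": [0, 0, 8], "roll": 0, "grip": 30},
    {"xyz": [0, 0, 6], "roll": 0, "grip": 30},
    {"xyz": [0, 0, 5], "roll": 0, "grip": 30},
    {"xyz": [0, 0, 4], "roll": 0, "grip": 30}
  ]
}}

```text
time_s: 11.9
position: [0.529, 0.2183, 0.0405]
tcp_rot: [[-0.019, 1.0, -0.001], [1.0, 0.019, -0.0], [-0.0, -0.001, -1.0]]
force: [-6.3, -1.9, 40.1]
opening: 0.453
grasp_force: 30.0
```

Call:
{"method": "move_arm", "body": {
  "increments": [
    {"xyz": [0, 0, 1.5], "roll": 0, "grip": 30},
    {"xyz": [0, 0, 0], "roll": 0, "grip": 30}
  ]
}}

```text
time_s: 12.07
position: [0.529, 0.2183, 0.0406]
tcp_rot: [[-0.019, 1.0, -0.001], [1.0, 0.019, -0.0], [-0.0, -0.001, -1.0]]
force: [-3.1, -0.3, 8.9]
opening: 0.458
grasp_force: 30.0
```

Call:
{"method": "move_arm", "body": {
  "increments": [
    {"xyz": [0, 0, 0], "roll": 0, "grip": 80},
    {"xyz": [0, 0, 0], "roll": 0, "grip": 80},
    {"xyz": [0, 0, 0], "roll": 0, "grip": 80},
    {"xyz": [0, 0, 0], "roll": 0, "grip": 80},
    {"xyz": [0, 0, -20], "roll": 0, "grip": 80}
  ]
}}

```text
time_s: 12.48
position: [0.527, 0.2177, 0.0566]
tcp_rot: [[-0.019, 1.0, -0.007], [1.0, 0.019, -0.001], [-0.001, -0.007, -1.0]]
force: [-1.0, -0.5, -0.4]
opening: 0.74
grasp_force: 0.0
```

Call:
{"method": "move_arm", "body": {
  "increments": [
    {"xyz": [0, 0, -30], "roll": 0, "grip": 80},
    {"xyz": [0, 0, -32], "roll": 0, "grip": 80},
    {"xyz": [0, 0, -36], "roll": 0, "grip": 80},
    {"xyz": [0, 0, -36], "roll": 0, "grip": 80},
    {"xyz": [5, 30, -26], "roll": 0, "grip": 80}
  ]
}}

```text
time_s: 12.9
position: [0.5539, 0.2235, 0.2217]
tcp_rot: [[-0.02, 1.0, -0.007], [1.0, 0.02, -0.001], [-0.001, -0.007, -1.0]]
force: [1.2, -0.5, -1.1]
opening: 0.795
grasp_force: 0.0
```

Call:
{"method": "move_arm", "body": {
  "increments": [
    {"xyz": [5, 33, 0], "roll": 0, "grip": 80},
    {"xyz": [5, 33, 0], "roll": 0, "grip": 80},
    {"xyz": [5, 34, 0], "roll": 0, "grip": 80},
    {"xyz": [0, 0, 0], "roll": 0, "grip": 80},
    {"xyz": [0, 0, 0], "roll": 0, "grip": 80}
  ]
}}

```text
time_s: 13.32
position: [0.6601, 0.2405, 0.2183]
tcp_rot: [[-0.018, 1.0, -0.001], [1.0, 0.018, -0.0], [-0.0, -0.001, -1.0]]
force: [-0.8, -0.6, 0.4]
opening: 0.801
grasp_force: 0.0
```

Run:
```python
from h import *
s=bot.read_state(); print(np.round(s["position"],4),np.round(s["tcp_rot"],3),s["opening"]); p,W,K,T=shot("wrist"); save(p,"w4.png"); np.savez("w4.npz",p=p,W=W)
rects(p,W,dict(spent=(.53,.22,.05,.06,.08),fobl=(.66,.243,.06,.045,.07),tray=(.486,.282,.15,.018,.035)))
```

```text
[0.6601 0.2405 0.2183] [[-0.018  1.    -0.001]
 [ 1.     0.018 -0.   ]
 [-0.    -0.001 -1.   ]] 0.8006309974456786
spent 2742 c [529.8 220.5] wh [40.4 69.7] ang 1.2 z 0.0704
fobl 2575 c [660.3 243.6] wh [40.  70.4] ang 4.2 z 0.0605
tray 26468 c [483.7 279.5] wh [182.1 240. ] ang 1.2 z 0.0252
```

Call:
{"method": "move_arm", "body": {
  "increments": [
    {"xyz": [3.1, 0.2, 15], "roll": -0.055, "grip": 80},
    {"xyz": [0, 0, 35], "roll": 0, "grip": 80},
    {"xyz": [0, 0, 35], "roll": 0, "grip": 80},
    {"xyz": [0, 0, 35], "roll": 0, "grip": 80},
    {"xyz": [0, 0, 30], "roll": 0, "grip": 80}
  ]
}}

```text
time_s: 13.78
position: [0.6564, 0.2436, 0.0677]
tcp_rot: [[-0.074, 0.997, -0.003], [0.997, 0.074, -0.001], [-0.0, -0.003, -1.0]]
force: [0.3, -0.4, -0.5]
opening: 0.802
grasp_force: 0.0
```

Call:
{"method": "move_arm", "body": {
  "increments": [
    {"xyz": [0, 0, 20], "roll": 0, "grip": 80},
    {"xyz": [0, 0, 12], "roll": 0, "grip": 80},
    {"xyz": [0, 0, 6], "roll": 0, "grip": 80},
    {"xyz": [0, 0, 0], "roll": 0, "grip": 80},
    {"xyz": [0, 0, 0], "roll": 0, "grip": 80}
  ]
}}

```text
time_s: 14.2
position: [0.6597, 0.2441, 0.0328]
tcp_rot: [[-0.074, 0.997, 0.002], [0.997, 0.074, 0.0], [0.0, 0.002, -1.0]]
force: [0.1, 0.7, 0.6]
opening: 0.8
grasp_force: 0.0
```

Call:
{"method": "move_arm", "body": {
  "increments": [
    {"xyz": [0, 0, 0], "roll": 0, "grip": 30},
    {"xyz": [0, 0, 0], "roll": 0, "grip": 30},
    {"xyz": [0, 0, 0], "roll": 0, "grip": 30},
    {"xyz": [0, 0, 0], "roll": 0, "grip": 30},
    {"xyz": [0, 0, 0], "roll": 0, "grip": 30}
  ]
}}

```text
time_s: 14.62
position: [0.6594, 0.2439, 0.0322]
tcp_rot: [[-0.074, 0.997, 0.001], [0.997, 0.074, 0.0], [0.0, 0.001, -1.0]]
force: [-0.8, 0.3, 0.3]
opening: 0.504
grasp_force: 0.0
```

Call:
{"method": "move_arm", "body": {
  "increments": [
    {"xyz": [0, 0, 0], "roll": 0, "grip": 30},
    {"xyz": [0, 0, 0], "roll": 0, "grip": 30}
  ]
}}

```text
time_s: 14.78
position: [0.6595, 0.2439, 0.032]
tcp_rot: [[-0.074, 0.997, 0.001], [0.997, 0.074, 0.0], [0.0, 0.001, -1.0]]
force: [0.6, -0.3, 1.7]
opening: 0.461
grasp_force: 30.0
```

Call:
{"method": "move_arm", "body": {
  "increments": [
    {"xyz": [0, 0, -15], "roll": 0, "grip": 30},
    {"xyz": [0, 0, -35], "roll": 0, "grip": 30},
    {"xyz": [0, 0, -40], "roll": 0, "grip": 30},
    {"xyz": [0, 0, -40], "roll": 0, "grip": 30},
    {"xyz": [0, 0, -40], "roll": 0.083, "grip": 30}
  ]
}}

```text
time_s: 15.2
position: [0.6582, 0.2436, 0.2032]
tcp_rot: [[0.01, 1.0, -0.002], [1.0, -0.01, -0.0], [-0.0, -0.002, -1.0]]
force: [1.1, 0.8, -2.3]
opening: 0.461
grasp_force: 30.0
```

Call:
{"method": "move_arm", "body": {
  "increments": [
    {"xyz": [-33.4, -13.8, 0], "roll": 0, "grip": 30},
    {"xyz": [-33.4, -13.8, 0], "roll": 0, "grip": 30},
    {"xyz": [-33.4, -13.8, 0], "roll": 0, "grip": 30},
    {"xyz": [-33.4, -13.8, 0], "roll": 0, "grip": 30},
    {"xyz": [-33.4, -13.8, 0], "roll": 0, "grip": 30}
  ]
}}

```text
time_s: 15.62
position: [0.5871, 0.0763, 0.2021]
tcp_rot: [[0.008, 1.0, -0.001], [1.0, -0.008, -0.0], [-0.0, -0.001, -1.0]]
force: [0.7, -0.6, -2.2]
opening: 0.456
grasp_force: 30.0
```

Call:
{"method": "move_arm", "body": {
  "increments": [
    {"xyz": [-33.4, -13.8, 0], "roll": 0, "grip": 30},
    {"xyz": [-33.4, -13.8, 0], "roll": 0, "grip": 30},
    {"xyz": [-33.4, -13.8, 0], "roll": 0, "grip": 30},
    {"xyz": [-33.4, -13.8, 0], "roll": 0, "grip": 30},
    {"xyz": [-33.4, -13.8, 0], "roll": 0, "grip": 30}
  ]
}}

```text
time_s: 16.03
position: [0.5168, -0.0901, 0.2022]
tcp_rot: [[0.009, 1.0, -0.0], [1.0, -0.009, 0.0], [0.0, -0.0, -1.0]]
force: [0.6, -0.5, -1.8]
opening: 0.456
grasp_force: 30.0
```

Call:
{"method": "move_arm", "body": {
  "increments": [
    {"xyz": [-33.4, -13.8, 0], "roll": 0, "grip": 30},
    {"xyz": [-33.4, -13.8, 0], "roll": 0, "grip": 30},
    {"xyz": [0, 0, 0], "roll": 0, "grip": 30},
    {"xyz": [0, 0, 0], "roll": 0, "grip": 30},
    {"xyz": [0, 0, 0], "roll": 0, "grip": 30}
  ]
}}

```text
time_s: 16.45
position: [0.4897, -0.1552, 0.2019]
tcp_rot: [[0.01, 1.0, -0.0], [1.0, -0.01, 0.001], [0.001, -0.0, -1.0]]
force: [-0.3, 0.8, -3.0]
opening: 0.459
grasp_force: 30.0
```

Run:
```python
from h import *
s=bot.read_state(); P=np.array(s["position"]); print(np.round(P,4),np.round(s["tcp_rot"],3),s["opening"]); p,W,K,T=shot("wrist"); save(p,"w5.png"); np.savez("w5.npz",p=p,W=W)
rects(p,W,dict(unit=(.447,-.248,.16,.05,.07),obl_floor=(.447,-.255,.06,.02,.05),sq_floor=(.447,-.166,.05,.02,.05),held=(P[0],P[1],.06,P[2]+.02,P[2]+.035)))
```

```text
[ 0.4897 -0.1552  0.2019] [[ 0.01   1.    -0.   ]
 [ 1.    -0.01   0.001]
 [ 0.001 -0.    -1.   ]] 0.45900950040564403
unit 9881 c [ 446.8 -186.9] wh [135.6 159.7] ang 89.6 z 0.0603
obl_floor none
sq_floor 899 c [ 446.1 -168.9] wh [35.4 37.5] ang 88.2 z 0.0385
held 7308 c [ 490.3 -139. ] wh [62.5 38.6] ang 0.1 z 0.2304
```

View pics/w5.png

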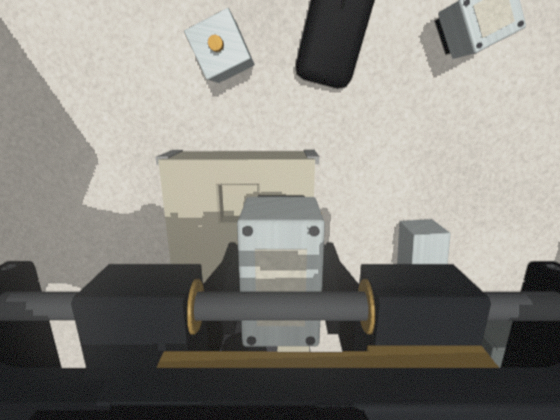

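Call:
{"method": "move_arm", "body": {
  "increments": [
    {"xyz": [-25.2, -10.4, 0], "roll": 0, "grip": 30},
    {"xyz": [-25.2, -10.4, 0], "roll": 0, "grip": 30},
    {"xyz": [-25.2, -10.4, 0], "roll": 0, "grip": 30},
    {"xyz": [-25.2, -10.4, 0], "roll": 0, "grip": 30},
    {"xyz": [0, 0, 30], "roll": 0, "grip": 30}
  ]
}}

```text
time_s: 16.92
position: [0.4512, -0.262, 0.1761]
tcp_rot: [[0.009, 1.0, 0.011], [1.0, -0.009, -0.012], [-0.012, 0.011, -1.0]]
force: [1.7, -1.2, -1.5]
opening: 0.456
grasp_force: 30.0
```

Call:
{"method": "move_arm", "body": {
  "increments": [
    {"xyz": [0, 0, 30], "roll": 0, "grip": 30},
    {"xyz": [0, 0, 25], "roll": 0, "grip": 30},
    {"xyz": [0, 0, 14], "roll": 0, "grip": 30},
    {"xyz": [0, 0, 0], "roll": 0, "grip": 30},
    {"xyz": [0, 0, 0], "roll": 0, "grip": 30}
  ]
}}

```text
time_s: 17.33
position: [0.4478, -0.2544, 0.1021]
tcp_rot: [[0.007, 1.0, -0.001], [1.0, -0.007, 0.001], [0.001, -0.001, -1.0]]
force: [0.0, 0.1, -2.3]
opening: 0.457
grasp_force: 30.0
```

Call:
{"method": "move_arm", "body": {
  "increments": [
    {"xyz": [0, 0, 0], "roll": 0, "grip": 30},
    {"xyz": [0, 0, 0], "roll": 0, "grip": 30}
  ]
}}

```text
time_s: 17.5
position: [0.4487, -0.2561, 0.1039]
tcp_rot: [[0.008, 1.0, 0.002], [1.0, -0.008, -0.002], [-0.002, 0.002, -1.0]]
force: [-0.5, 0.4, -1.5]
opening: 0.456
grasp_force: 30.0
```

Call:
{"method": "move_arm", "body": {
  "increments": [
    {"xyz": [0, -0.8, 5], "roll": 0, "grip": 30},
    {"xyz": [0, 0, 4], "roll": 0, "grip": 30},
    {"xyz": [0, 0, 4], "roll": 0, "grip": 30},
    {"xyz": [0, 0, 3], "roll": 0, "grip": 30},
    {"xyz": [0, 0, 3], "roll": 0, "grip": 30}
  ]
}}

```text
time_s: 17.92
position: [0.4465, -0.2559, 0.0832]
tcp_rot: [[0.009, 1.0, -0.0], [1.0, -0.009, 0.0], [0.0, -0.0, -1.0]]
force: [0.1, -0.1, -2.7]
opening: 0.461
grasp_force: 30.0
```

In the socket without contact; continue to home.

Call:
{"method": "move_arm", "body": {
  "increments": [
    {"xyz": [0, 0, 4], "roll": 0, "grip": 30},
    {"xyz": [0, 0, 3], "roll": 0, "grip": 30},
    {"xyz": [0, 0, 2.5], "roll": 0, "grip": 30},
    {"xyz": [0, 0, 2], "roll": 0, "grip": 30},
    {"xyz": [0, 0, 0], "roll": 0, "grip": 30}
  ]
}}

```text
time_s: 18.33
position: [0.4467, -0.2559, 0.072]
tcp_rot: [[0.009, 1.0, -0.0], [1.0, -0.009, 0.0], [0.0, -0.0, -1.0]]
force: [0.5, 0.0, -1.9]
opening: 0.458
grasp_force: 30.0
```

Call:
{"method": "move_arm", "body": {
  "increments": [
    {"xyz": [0, 0, 0], "roll": 0, "grip": 30}
  ]
}}

```text
time_s: 18.42
position: [0.4467, -0.256, 0.072]
tcp_rot: [[0.009, 1.0, 0.0], [1.0, -0.009, -0.0], [-0.0, 0.0, -1.0]]
force: [-1.4, -0.2, -2.6]
opening: 0.458
grasp_force: 30.0
```

Call:
{"method": "move_arm", "body": {
  "increments": [
    {"xyz": [0, 0, 1], "roll": 0, "grip": 30},
    {"xyz": [0, 0, 1], "roll": 0, "grip": 30},
    {"xyz": [0, 0, 0], "roll": 0, "grip": 30}
  ]
}}

```text
time_s: 18.67
position: [0.4468, -0.256, 0.0718]
tcp_rot: [[0.009, 1.0, 0.0], [1.0, -0.009, -0.001], [-0.001, 0.0, -1.0]]
force: [-1.9, 1.7, 13.5]
opening: 0.457
grasp_force: 30.0
```

Call:
{"method": "move_arm", "body": {
  "increments": [
    {"xyz": [0, 0, 0], "roll": 0, "grip": 80},
    {"xyz": [0, 0, 0], "roll": 0, "grip": 80},
    {"xyz": [0, 0, 0], "roll": 0, "grip": 80},
    {"xyz": [0, 0, 0], "roll": 0, "grip": 80},
    {"xyz": [0, 0, -20], "roll": 0, "grip": 80}
  ]
}}

```text
time_s: 19.08
position: [0.4448, -0.2544, 0.0874]
tcp_rot: [[0.009, 1.0, -0.005], [1.0, -0.009, 0.005], [0.005, -0.005, -1.0]]
force: [0.5, 0.3, -1.1]
opening: 0.74
grasp_force: 0.0
```

Call:
{"method": "move_arm", "body": {
  "increments": [
    {"xyz": [0, 0, -30], "roll": 0, "grip": 80},
    {"xyz": [0, 0, -30], "roll": 0, "grip": 80},
    {"xyz": [0, 0, -35], "roll": 0, "grip": 80},
    {"xyz": [0, 0, -35], "roll": 0, "grip": 80},
    {"xyz": [0, 0, 0], "roll": 0, "grip": 80}
  ]
}}

```text
time_s: 19.5
position: [0.4501, -0.2587, 0.2263]
tcp_rot: [[0.009, 1.0, 0.01], [1.0, -0.009, -0.009], [-0.009, 0.01, -1.0]]
force: [0.8, -0.9, -0.3]
opening: 0.8
grasp_force: 0.0
```

Call:
{"method": "move_arm", "body": {
  "increments": [
    {"xyz": [25.7, 22, 0], "roll": 0, "grip": 80},
    {"xyz": [25.7, 22, 0], "roll": 0, "grip": 80},
    {"xyz": [25.7, 22, 0], "roll": 0, "grip": 80},
    {"xyz": [25.7, 22, 0], "roll": 0, "grip": 80},
    {"xyz": [25.7, 22, 0], "roll": 0, "grip": 80}
  ]
}}

```text
time_s: 19.92
position: [0.5583, -0.1271, 0.2193]
tcp_rot: [[0.009, 1.0, -0.001], [1.0, -0.009, 0.0], [0.0, -0.001, -1.0]]
force: [-0.7, -1.0, 0.4]
opening: 0.8
grasp_force: 0.0
```

Call:
{"method": "move_arm", "body": {
  "increments": [
    {"xyz": [25.7, 22, 0], "roll": 0, "grip": 80},
    {"xyz": [25.7, 22, 0], "roll": 0, "grip": 80},
    {"xyz": [25.7, 22, 0], "roll": 0, "grip": 80},
    {"xyz": [25.7, 22, 0], "roll": 0, "grip": 80},
    {"xyz": [25.7, 22, 0], "roll": 0, "grip": 80}
  ]
}}

```text
time_s: 20.33
position: [0.6695, 0.0007, 0.2189]
tcp_rot: [[0.009, 1.0, -0.001], [1.0, -0.009, 0.0], [0.0, -0.001, -1.0]]
force: [0.4, -1.0, -0.4]
opening: 0.8
grasp_force: 0.0
```

Call:
{"method": "move_arm", "body": {
  "increments": [
    {"xyz": [0, 0, 0], "roll": 0, "grip": 80},
    {"xyz": [0, 0, 0], "roll": 0, "grip": 80},
    {"xyz": [0, 0, 0], "roll": 0, "grip": 80}
  ]
}}

```text
time_s: 20.58
position: [0.668, -0.001, 0.2189]
tcp_rot: [[0.008, 1.0, -0.003], [1.0, -0.008, -0.0], [-0.0, -0.003, -1.0]]
force: [0.7, -0.8, 0.3]
opening: 0.802
grasp_force: 0.0
```

Run:
```python
from h import *
s=bot.read_state(); P=np.array(s["position"]); print(np.round(P,4),np.round(s["tcp_rot"],3),s["opening"]); p,W,K,T=shot("wrist"); save(p,"w6.png"); np.savez("w6.npz",p=p,W=W)
rects(p,W,dict(fsq=(.669,0,.05,.045,.07),ssq=(.436,-.02,.06,.045,.06)))
```

```text
[ 0.668  -0.001   0.2189] [[ 0.008  1.    -0.003]
 [ 1.    -0.008 -0.   ]
 [-0.    -0.003 -1.   ]] 0.8022592501637235
fsq 1981 c [ 6.7e+02 -5.0e-01] wh [46.2 46.6] ang 27.0 z 0.0605
ssq 1658 c [436.  -20.5] wh [45.9 44. ] ang 23.5 z 0.0551
```

Call:
{"method": "move_arm", "body": {
  "increments": [
    {"xyz": [0.5, 1.5, 0], "roll": -0.12, "grip": 80},
    {"xyz": [0, 0, 20], "roll": -0.12, "grip": 80},
    {"xyz": [0, 0, 30], "roll": -0.12, "grip": 80},
    {"xyz": [0, 0, 30], "roll": -0.12, "grip": 80},
    {"xyz": [0, 0, 30], "roll": 0, "grip": 80}
  ]
}}

```text
time_s: 21.05
position: [0.6697, -0.0022, 0.1096]
tcp_rot: [[-0.455, 0.89, 0.001], [0.89, 0.455, -0.0], [-0.001, 0.0, -1.0]]
force: [0.3, -0.3, -0.3]
opening: 0.796
grasp_force: 0.0
```

Call:
{"method": "move_arm", "body": {
  "increments": [
    {"xyz": [0, 0, 30], "roll": 0, "grip": 80},
    {"xyz": [0, 0, 25], "roll": 0, "grip": 80},
    {"xyz": [0, 0, 15], "roll": 0, "grip": 80},
    {"xyz": [0, 0, 7], "roll": 0, "grip": 80},
    {"xyz": [0, 0, 0], "roll": 0, "grip": 80}
  ]
}}

```text
time_s: 21.47
position: [0.6685, -0.0015, 0.0312]
tcp_rot: [[-0.452, 0.892, -0.004], [0.892, 0.452, 0.001], [0.002, -0.003, -1.0]]
force: [0.2, -0.8, -0.7]
opening: 0.8
grasp_force: 0.0
```

Call:
{"method": "move_arm", "body": {
  "increments": [
    {"xyz": [0, 0, 0], "roll": 0, "grip": 35},
    {"xyz": [0, 0, 0], "roll": 0, "grip": 35},
    {"xyz": [0, 0, 0], "roll": 0, "grip": 35},
    {"xyz": [0, 0, 0], "roll": 0, "grip": 35},
    {"xyz": [0, 0, 0], "roll": 0, "grip": 35}
  ]
}}

```text
time_s: 21.88
position: [0.6708, -0.0006, 0.0343]
tcp_rot: [[-0.454, 0.891, 0.001], [0.891, 0.454, -0.001], [-0.001, 0.001, -1.0]]
force: [-0.1, -2.0, 3.7]
opening: 0.527
grasp_force: 30.0
```

Call:
{"method": "move_arm", "body": {
  "increments": [
    {"xyz": [0, 0, 0], "roll": 0, "grip": 35},
    {"xyz": [0, 0, 0], "roll": 0, "grip": 35}
  ]
}}

```text
time_s: 22.05
position: [0.6709, -0.0006, 0.0343]
tcp_rot: [[-0.454, 0.891, 0.001], [0.891, 0.454, -0.001], [-0.001, 0.001, -1.0]]
force: [-1.7, -0.4, 5.6]
opening: 0.528
grasp_force: 30.0
```

Call:
{"method": "move_arm", "body": {
  "increments": [
    {"xyz": [0, 0, -15], "roll": 0, "grip": 35},
    {"xyz": [0, 0, -35], "roll": 0, "grip": 35},
    {"xyz": [0, 0, -40], "roll": 0.12, "grip": 35},
    {"xyz": [0, 0, -40], "roll": 0.12, "grip": 35},
    {"xyz": [0, 0, -40], "roll": 0.12, "grip": 35}
  ]
}}

```text
time_s: 22.47
position: [0.6696, 0.0, 0.2036]
tcp_rot: [[-0.105, 0.994, -0.002], [0.994, 0.105, 0.001], [0.001, -0.002, -1.0]]
force: [0.1, -0.4, -2.1]
opening: 0.527
grasp_force: 30.0
```

Call:
{"method": "move_arm", "body": {
  "increments": [
    {"xyz": [0, 0, 0], "roll": 0.12, "grip": 35},
    {"xyz": [-18.7, -24.6, 0], "roll": 0, "grip": 35},
    {"xyz": [-18.7, -24.6, 0], "roll": 0, "grip": 35},
    {"xyz": [-18.7, -24.6, 0], "roll": 0, "grip": 35},
    {"xyz": [-18.7, -24.6, 0], "roll": 0, "grip": 35}
  ]
}}

```text
time_s: 22.88
position: [0.5697, -0.0743, 0.2025]
tcp_rot: [[0.008, 1.0, -0.001], [1.0, -0.008, 0.0], [0.0, -0.001, -1.0]]
force: [0.3, -1.4, -1.7]
opening: 0.527
grasp_force: 30.0
```

Call:
{"method": "move_arm", "body": {
  "increments": [
    {"xyz": [-18.7, -24.6, 0], "roll": 0, "grip": 35},
    {"xyz": [-18.7, -24.6, 0], "roll": 0, "grip": 35},
    {"xyz": [-18.7, -24.6, 0], "roll": 0, "grip": 35},
    {"xyz": [-18.7, -24.6, 0], "roll": 0, "grip": 35},
    {"xyz": [-18.7, -24.6, 0], "roll": 0, "grip": 35}
  ]
}}

```text
time_s: 23.3
position: [0.4461, -0.1669, 0.2027]
tcp_rot: [[0.008, 1.0, -0.0], [1.0, -0.008, 0.0], [0.0, -0.0, -1.0]]
force: [-0.6, -0.7, -2.0]
opening: 0.525
grasp_force: 30.0
```

Call:
{"method": "move_arm", "body": {
  "increments": [
    {"xyz": [0, 0, 30], "roll": 0, "grip": 35},
    {"xyz": [0, 0, 35], "roll": 0, "grip": 35},
    {"xyz": [0, 0, 25], "roll": 0, "grip": 35},
    {"xyz": [0, 0, 10], "roll": 0, "grip": 35},
    {"xyz": [0, 0, 0], "roll": 0, "grip": 35}
  ]
}}

```text
time_s: 23.72
position: [0.4456, -0.1655, 0.1004]
tcp_rot: [[0.01, 1.0, -0.005], [1.0, -0.01, 0.004], [0.004, -0.005, -1.0]]
force: [-0.2, 0.2, -2.0]
opening: 0.522
grasp_force: 30.0
```

Call:
{"method": "move_arm", "body": {
  "increments": [
    {"xyz": [0, 0, 0], "roll": 0, "grip": 35},
    {"xyz": [0, 0, 0], "roll": 0, "grip": 35},
    {"xyz": [0, 0, 0], "roll": 0, "grip": 35}
  ]
}}

```text
time_s: 23.97
position: [0.4485, -0.1671, 0.1041]
tcp_rot: [[0.009, 1.0, 0.002], [1.0, -0.009, -0.001], [-0.001, 0.002, -1.0]]
force: [-0.0, 0.1, -2.4]
opening: 0.525
grasp_force: 30.0
```

Call:
{"method": "move_arm", "body": {
  "increments": [
    {"xyz": [0, 0, 0], "roll": 0, "grip": 35},
    {"xyz": [0, 0, 0], "roll": 0, "grip": 35},
    {"xyz": [0, 0, 0], "roll": 0, "grip": 35},
    {"xyz": [0, 0, 0], "roll": 0, "grip": 35},
    {"xyz": [0, 0, 0], "roll": 0, "grip": 35}
  ]
}}

```text
time_s: 24.38
position: [0.4477, -0.1667, 0.1033]
tcp_rot: [[0.009, 1.0, 0.0], [1.0, -0.009, -0.0], [-0.0, 0.0, -1.0]]
force: [0.2, -0.1, -2.7]
opening: 0.522
grasp_force: 30.0
```

Call:
{"method": "move_arm", "body": {
  "increments": [
    {"xyz": [0, 0, 3], "roll": 0, "grip": 35},
    {"xyz": [0, 0, 3], "roll": 0, "grip": 35},
    {"xyz": [0, 0, 2], "roll": 0, "grip": 35},
    {"xyz": [0, 0, 2], "roll": 0, "grip": 35},
    {"xyz": [0, 0, 2], "roll": 0, "grip": 35}
  ]
}}

```text
time_s: 24.8
position: [0.4474, -0.1666, 0.0907]
tcp_rot: [[0.009, 1.0, -0.0], [1.0, -0.009, 0.0], [0.0, -0.0, -1.0]]
force: [0.4, -0.8, -2.1]
opening: 0.527
grasp_force: 30.0
```

Call:
{"method": "move_arm", "body": {
  "increments": [
    {"xyz": [0, 0, 3], "roll": 0, "grip": 35},
    {"xyz": [0, 0, 3], "roll": 0, "grip": 35},
    {"xyz": [0, 0, 3], "roll": 0, "grip": 35},
    {"xyz": [0, 0, 3], "roll": 0, "grip": 35},
    {"xyz": [0, 0, 3], "roll": 0, "grip": 35}
  ]
}}

```text
time_s: 25.22
position: [0.4476, -0.1667, 0.0757]
tcp_rot: [[0.009, 1.0, -0.0], [1.0, -0.009, 0.0], [0.0, -0.0, -1.0]]
force: [-0.7, -0.2, -1.9]
opening: 0.526
grasp_force: 30.0
```

Call:
{"method": "move_arm", "body": {
  "increments": [
    {"xyz": [0, 0, 1], "roll": 0, "grip": 35},
    {"xyz": [0, 0, 1], "roll": 0, "grip": 35},
    {"xyz": [0, 0, 0], "roll": 0, "grip": 35}
  ]
}}

```text
time_s: 25.47
position: [0.4474, -0.1666, 0.0743]
tcp_rot: [[0.009, 1.0, -0.0], [1.0, -0.009, 0.0], [0.0, -0.0, -1.0]]
force: [-0.9, 0.2, 0.7]
opening: 0.524
grasp_force: 30.0
```

Call:
{"method": "move_arm", "body": {
  "increments": [
    {"xyz": [0, 0, 1], "roll": 0, "grip": 35},
    {"xyz": [0, 0, 0], "roll": 0, "grip": 80},
    {"xyz": [0, 0, 0], "roll": 0, "grip": 80},
    {"xyz": [0, 0, 0], "roll": 0, "grip": 80},
    {"xyz": [0, 0, 0], "roll": 0, "grip": 80}
  ]
}}

```text
time_s: 25.88
position: [0.4478, -0.1668, 0.0731]
tcp_rot: [[0.009, 1.0, 0.0], [1.0, -0.009, -0.0], [-0.0, 0.0, -1.0]]
force: [0.4, -0.4, -0.8]
opening: 0.738
grasp_force: 0.0
```

Call:
{"method": "move_arm", "body": {
  "increments": [
    {"xyz": [0, 0, -20], "roll": 0, "grip": 80},
    {"xyz": [0, 0, -36], "roll": 0, "grip": 80},
    {"xyz": [0, 0, -40], "roll": 0, "grip": 80},
    {"xyz": [0, 0, -40], "roll": 0, "grip": 80},
    {"xyz": [-20, 0, -10], "roll": 0, "grip": 80}
  ]
}}

```text
time_s: 26.3
position: [0.4492, -0.1857, 0.2243]
tcp_rot: [[0.006, 1.0, 0.007], [1.0, -0.006, -0.003], [-0.003, 0.007, -1.0]]
force: [0.8, -0.1, -0.7]
opening: 0.802
grasp_force: 0.0
```

Call:
{"method": "move_arm", "body": {
  "increments": [
    {"xyz": [-35, 0, 0], "roll": 0, "grip": 45},
    {"xyz": [-35, 0, 0], "roll": 0, "grip": 45},
    {"xyz": [0, 0, 0], "roll": 0, "grip": 45},
    {"xyz": [0, 0, 0], "roll": 0, "grip": 45},
    {"xyz": [0, 0, 0], "roll": 0, "grip": 45}
  ]
}}

```text
time_s: 26.72
position: [0.446, -0.256, 0.2185]
tcp_rot: [[0.01, 1.0, -0.001], [1.0, -0.01, 0.002], [0.002, -0.001, -1.0]]
force: [-0.1, -0.1, -0.9]
opening: 0.512
grasp_force: 0.0
```

Run:
```python
from h import *
s=bot.read_state(); P=np.array(s["position"]); print(np.round(P,4),np.round(s["tcp_rot"],3),s["opening"]); p,W,K,T=shot("wrist"); save(p,"w7.png"); np.savez("w7.npz",p=p,W=W)
rects(p,W,dict(unit=(.447,-.248,.16,.05,.07),obl=(.447,-.256,.045,.09,.115),sq=(.447,-.166,.04,.09,.115),sw=(.447,-.336,.04,.09,.12)))
```

```text
[ 0.446  -0.256   0.2185] [[ 0.01   1.    -0.001]
 [ 1.    -0.01   0.002]
 [ 0.002 -0.001 -1.   ]] 0.5124091927583142
unit 25605 c [ 446.8 -248.8] wh [259.1 159.9] ang 89.5 z 0.0604
obl 3181 c [ 447.  -255.6] wh [69.4 40.1] ang 89.8 z 0.1005
sq 3166 c [ 447.7 -165.4] wh [45.3 45.9] ang 89.5 z 0.1005
sw 907 c [ 446.2 -338.4] wh [13.9 49.2] ang 89.7 z 0.1034
```

View pics/w7.png

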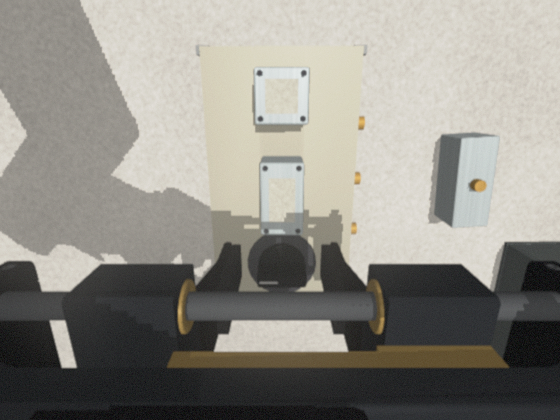

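Call:
{"method": "move_arm", "body": {
  "increments": [
    {"xyz": [-27.4, -0.3, 0], "roll": 0, "grip": 45},
    {"xyz": [-27.4, -0.3, 0], "roll": 0, "grip": 45},
    {"xyz": [-27.4, -0.3, 0], "roll": 0, "grip": 45},
    {"xyz": [0, 0, 0], "roll": -0.121, "grip": 45},
    {"xyz": [0, 0, 0], "roll": -0.121, "grip": 45}
  ]
}}

```text
time_s: 27.18
position: [0.4451, -0.339, 0.2186]
tcp_rot: [[-0.236, 0.972, -0.0], [0.972, 0.236, 0.001], [0.001, -0.0, -1.0]]
force: [-0.4, 0.4, 0.0]
opening: 0.449
grasp_force: 0.0
```

Call:
{"method": "move_arm", "body": {
  "increments": [
    {"xyz": [0, 0, 0], "roll": -0.121, "grip": 45},
    {"xyz": [0, 0, 0], "roll": -0.121, "grip": 45},
    {"xyz": [0, 0, 0], "roll": -0.121, "grip": 45},
    {"xyz": [0, 0, 0], "roll": -0.121, "grip": 45},
    {"xyz": [0, 0, 0], "roll": -0.121, "grip": 45}
  ]
}}

```text
time_s: 27.6
position: [0.4451, -0.3369, 0.2186]
tcp_rot: [[-0.748, 0.663, -0.001], [0.663, 0.748, 0.002], [0.002, 0.0, -1.0]]
force: [1.0, -0.5, -0.2]
opening: 0.452
grasp_force: 0.0
```

Call:
{"method": "move_arm", "body": {
  "increments": [
    {"xyz": [0, 0, 0], "roll": -0.121, "grip": 45},
    {"xyz": [0, 0, 0], "roll": -0.121, "grip": 45},
    {"xyz": [0, 0, 0], "roll": -0.121, "grip": 45},
    {"xyz": [0, 0, 0], "roll": -0.121, "grip": 45},
    {"xyz": [0, 0, 0], "roll": -0.121, "grip": 45}
  ]
}}

```text
time_s: 28.02
position: [0.4451, -0.3369, 0.2186]
tcp_rot: [[-0.993, 0.12, -0.001], [0.12, 0.993, 0.002], [0.001, 0.001, -1.0]]
force: [0.0, -0.4, 0.0]
opening: 0.448
grasp_force: 0.0
```

Call:
{"method": "move_arm", "body": {
  "increments": [
    {"xyz": [0, 0, 25], "roll": -0.12, "grip": 45},
    {"xyz": [0, 0, 30], "roll": 0, "grip": 45},
    {"xyz": [0, 0, 30], "roll": 0, "grip": 45},
    {"xyz": [0, 0, 0], "roll": 0, "grip": 45},
    {"xyz": [0, 0, 0], "roll": 0, "grip": 45}
  ]
}}

```text
time_s: 28.43
position: [0.4443, -0.3366, 0.1327]
tcp_rot: [[-1.0, 0.006, -0.003], [0.006, 1.0, 0.004], [0.003, 0.004, -1.0]]
force: [-0.1, -0.4, 0.4]
opening: 0.454
grasp_force: 0.0
```

Call:
{"method": "move_arm", "body": {
  "increments": [
    {"xyz": [-1.2, -1.5, 25], "roll": 0, "grip": 45},
    {"xyz": [0, 0, 17], "roll": 0, "grip": 45},
    {"xyz": [0, 0, 10], "roll": 0, "grip": 45},
    {"xyz": [0, 0, 0], "roll": 0, "grip": 45},
    {"xyz": [0, 0, 0], "roll": 0, "grip": 10}
  ]
}}

```text
time_s: 28.85
position: [0.4469, -0.3406, 0.0831]
tcp_rot: [[-1.0, 0.007, 0.001], [0.007, 1.0, -0.001], [-0.001, -0.001, -1.0]]
force: [0.0, 0.3, -0.5]
opening: 0.427
grasp_force: 0.0
```

Call:
{"method": "move_arm", "body": {
  "increments": [
    {"xyz": [0, 0, 0], "roll": 0, "grip": 10},
    {"xyz": [0, 0, 0], "roll": 0, "grip": 10},
    {"xyz": [0, 0, 0], "roll": 0, "grip": 10},
    {"xyz": [0, 0, 0], "roll": 0, "grip": 10},
    {"xyz": [0, 0, 0], "roll": 0, "grip": 10}
  ]
}}

```text
time_s: 29.27
position: [0.4466, -0.3397, 0.0828]
tcp_rot: [[-1.0, 0.008, 0.001], [0.008, 1.0, 0.001], [-0.001, 0.001, -1.0]]
force: [1.0, 4.5, 6.0]
opening: 0.157
grasp_force: 30.0
```

Call:
{"method": "move_arm", "body": {
  "increments": [
    {"xyz": [0, 0, 0], "roll": 0.1, "grip": 10},
    {"xyz": [0, 0, 0], "roll": 0.1, "grip": 10},
    {"xyz": [0, 0, 0], "roll": 0.1, "grip": 10},
    {"xyz": [0, 0, 0], "roll": 0.1, "grip": 10},
    {"xyz": [0, 0, 0], "roll": 0.1, "grip": 10}
  ]
}}

```text
time_s: 29.68
position: [0.4464, -0.34, 0.0828]
tcp_rot: [[-0.872, 0.49, 0.0], [0.49, 0.872, 0.0], [-0.0, 0.0, -1.0]]
force: [0.8, 2.8, 5.5]
opening: 0.157
grasp_force: 30.0
```

Call:
{"method": "move_arm", "body": {
  "increments": [
    {"xyz": [0, 0, 0], "roll": 0.1, "grip": 10},
    {"xyz": [0, 0, 0], "roll": 0.1, "grip": 10},
    {"xyz": [0, 0, 0], "roll": 0.1, "grip": 10},
    {"xyz": [0, 0, 0], "roll": 0.1, "grip": 10},
    {"xyz": [0, 0, 0], "roll": 0.1, "grip": 10}
  ]
}}

```text
time_s: 30.1
position: [0.4463, -0.3403, 0.0828]
tcp_rot: [[-0.53, 0.848, -0.0], [0.848, 0.53, -0.0], [-0.0, -0.0, -1.0]]
force: [-1.1, 1.2, 5.3]
opening: 0.157
grasp_force: 30.0
```

Call:
{"method": "move_arm", "body": {
  "increments": [
    {"xyz": [0, 0, 0], "roll": 0.1, "grip": 10},
    {"xyz": [0, 0, 0], "roll": 0.1, "grip": 10},
    {"xyz": [0, 0, 0], "roll": 0.04, "grip": 10},
    {"xyz": [0, 0, 0], "roll": 0, "grip": 10}
  ]
}}

```text
time_s: 30.43
position: [0.4461, -0.3404, 0.0829]
tcp_rot: [[-0.32, 0.948, -0.001], [0.948, 0.32, -0.001], [-0.001, -0.001, -1.0]]
force: [-0.7, 1.9, 5.7]
opening: 0.16
grasp_force: 30.8
```

Run:
```python
from h import *
s=bot.read_state(); print(np.round(s["moment"],2),np.round(s["force"],1),np.degrees(np.arctan2(s["tcp_rot"][1][1],s["tcp_rot"][0][1])))
```

```text
[ 0.35 -0.03  0.73] [-0.7  1.9  5.7] 18.642422101544575
```

Call:
{"method": "move_arm", "body": {
  "increments": [
    {"xyz": [0, 0, 0], "roll": 0, "grip": 45},
    {"xyz": [0, 0, 0], "roll": 0, "grip": 45},
    {"xyz": [0, 0, 0], "roll": 0, "grip": 45},
    {"xyz": [0, 0, -30], "roll": 0, "grip": 45},
    {"xyz": [0, 0, -36], "roll": 0, "grip": 45}
  ]
}}

```text
time_s: 30.85
position: [0.4445, -0.3387, 0.1458]
tcp_rot: [[-0.317, 0.948, -0.005], [0.948, 0.317, 0.006], [0.007, -0.003, -1.0]]
force: [0.7, 0.0, 0.2]
opening: 0.417
grasp_force: 0.0
```

Call:
{"method": "move_arm", "body": {
  "increments": [
    {"xyz": [0, 0, -36], "roll": 0.11, "grip": 80},
    {"xyz": [0, 0, -36], "roll": 0.11, "grip": 80},
    {"xyz": [0, 0, 0], "roll": 0.11, "grip": 80},
    {"xyz": [15, 35, 0], "roll": 0, "grip": 80},
    {"xyz": [15, 35, 0], "roll": 0, "grip": 80}
  ]
}}

```text
time_s: 31.27
position: [0.5163, -0.312, 0.2213]
tcp_rot: [[0.012, 1.0, 0.001], [1.0, -0.012, -0.001], [-0.001, 0.001, -1.0]]
force: [0.3, -0.1, -0.9]
opening: 0.732
grasp_force: 0.0
```

Call:
{"method": "move_arm", "body": {
  "increments": [
    {"xyz": [15, 35, 0], "roll": 0, "grip": 80},
    {"xyz": [15, 35, 0], "roll": 0, "grip": 80},
    {"xyz": [14, 35, 0], "roll": 0, "grip": 80},
    {"xyz": [12, 34, 0], "roll": 0, "grip": 80},
    {"xyz": [0, 0, 0], "roll": 0, "grip": 80}
  ]
}}

```text
time_s: 31.68
position: [0.6618, -0.2529, 0.2193]
tcp_rot: [[0.003, 1.0, 0.005], [1.0, -0.003, 0.0], [0.0, 0.005, -1.0]]
force: [-0.1, -0.8, 0.1]
opening: 0.799
grasp_force: 0.0
```

Call:
{"method": "move_arm", "body": {
  "increments": [
    {"xyz": [0, 0, 0], "roll": 0, "grip": 80},
    {"xyz": [0, 0, 0], "roll": 0, "grip": 80},
    {"xyz": [0, 0, 0], "roll": 0, "grip": 80},
    {"xyz": [0, 0, 0], "roll": 0, "grip": 80}
  ]
}}

```text
time_s: 32.02
position: [0.6546, -0.2567, 0.2201]
tcp_rot: [[0.009, 1.0, -0.001], [1.0, -0.009, 0.0], [0.0, -0.001, -1.0]]
force: [0.0, 0.9, -0.1]
opening: 0.802
grasp_force: 0.0
```

Run:
```python
from h import *
s=bot.read_state(); P=np.array(s["position"]); print(np.round(P,4),np.round(s["tcp_rot"],3),s["opening"]); p,W,K,T=shot("wrist"); save(p,"w8.png"); np.savez("w8.npz",p=p,W=W)
rects(p,W,dict(bar=(.655,-.256,.08,.04,.052),sw=(.447,-.336,.04,.09,.12)))
```

```text
[ 0.6546 -0.2567  0.2201] [[ 0.009  1.    -0.001]
 [ 1.    -0.009  0.   ]
 [ 0.    -0.001 -1.   ]] 0.8019020723621726
bar 3189 c [ 655.3 -255.8] wh [ 40.1 100. ] ang 3.1 z 0.0463
sw 173 c [ 441.8 -318.7] wh [ 9.  16.9] ang 75.1 z 0.0982
```

View pics/w8.png

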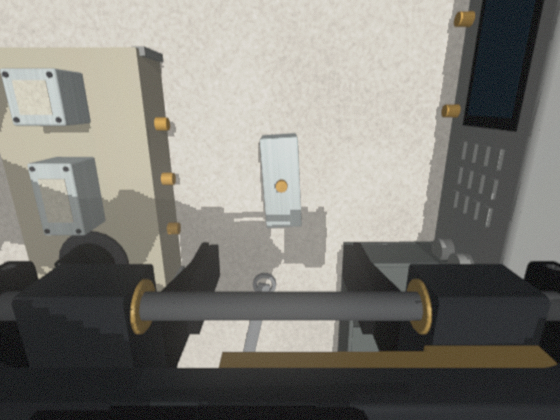

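Run:
```python
import numpy as np
W=np.load("w8.npz")["W"]; q=W[:240][np.isfinite(W[:240]).all(-1)]
for a,b in ((-.36,-.30),(-.30,-.2),(-.2,-.1)):
    m=(q[:,1]>a)&(q[:,1]<b)&(q[:,2]>.02)&(q[:,0]>.69); print(a,m.sum(),q[m][:,0].min() if m.any() else None, q[m][:,2].max() if m.any() else None)
```

```text
-0.36 554 0.8361830353699409 0.09443920356615393
-0.3 11119 0.8453685123556982 0.1327950042028443
-0.2 11797 0.8358949417249946 0.1326594955865382
```

Call:
{"method": "move_arm", "body": {
  "increments": [
    {"xyz": [0.9, 0.5, 20], "roll": -0.063, "grip": 80},
    {"xyz": [0, 0, 35], "roll": 0, "grip": 80},
    {"xyz": [0, 0, 35], "roll": 0, "grip": 80},
    {"xyz": [0, 0, 35], "roll": 0, "grip": 80},
    {"xyz": [0, 0, 30], "roll": 0, "grip": 80}
  ]
}}

```text
time_s: 32.48
position: [0.655, -0.2554, 0.0635]
tcp_rot: [[-0.055, 0.999, -0.001], [0.999, 0.055, 0.0], [0.001, -0.001, -1.0]]
force: [0.1, -0.2, -1.1]
opening: 0.799
grasp_force: 0.0
```

Call:
{"method": "move_arm", "body": {
  "increments": [
    {"xyz": [0, 0, 20], "roll": 0, "grip": 80},
    {"xyz": [0, 0, 12], "roll": 0, "grip": 80},
    {"xyz": [0, 0, 8], "roll": 0, "grip": 80},
    {"xyz": [0, 0, 4], "roll": 0, "grip": 80},
    {"xyz": [0, 0, 0], "roll": 0, "grip": 80}
  ]
}}

```text
time_s: 32.9
position: [0.6565, -0.2554, 0.0213]
tcp_rot: [[-0.055, 0.998, 0.0], [0.998, 0.055, -0.0], [-0.0, 0.0, -1.0]]
force: [0.1, 0.2, 0.0]
opening: 0.803
grasp_force: 0.0
```

Call:
{"method": "move_arm", "body": {
  "increments": [
    {"xyz": [0, 0, 0], "roll": 0, "grip": 30},
    {"xyz": [0, 0, 0], "roll": 0, "grip": 30},
    {"xyz": [0, 0, 0], "roll": 0, "grip": 30},
    {"xyz": [0, 0, 0], "roll": 0, "grip": 30},
    {"xyz": [0, 0, 0], "roll": 0, "grip": 30}
  ]
}}

```text
time_s: 33.32
position: [0.6567, -0.2551, 0.0218]
tcp_rot: [[-0.056, 0.998, 0.001], [0.998, 0.056, -0.001], [-0.001, 0.001, -1.0]]
force: [0.4, 0.7, 0.0]
opening: 0.507
grasp_force: 0.0
```

Call:
{"method": "move_arm", "body": {
  "increments": [
    {"xyz": [0, 0, 0], "roll": 0, "grip": 30},
    {"xyz": [0, 0, 0], "roll": 0, "grip": 30},
    {"xyz": [0, 0, 0], "roll": 0, "grip": 30}
  ]
}}

```text
time_s: 33.57
position: [0.6559, -0.255, 0.0216]
tcp_rot: [[-0.056, 0.998, -0.001], [0.998, 0.056, -0.0], [0.0, -0.001, -1.0]]
force: [-4.0, 0.5, 4.5]
opening: 0.455
grasp_force: 30.0
```

Call:
{"method": "move_arm", "body": {
  "increments": [
    {"xyz": [0, 0, -15], "roll": 0, "grip": 30},
    {"xyz": [0, 0, -35], "roll": 0, "grip": 30},
    {"xyz": [0, 0, -40], "roll": 0, "grip": 30},
    {"xyz": [0, 0, -40], "roll": 0, "grip": 30},
    {"xyz": [0, 0, -40], "roll": 0.036, "grip": 30}
  ]
}}

```text
time_s: 33.98
position: [0.656, -0.2543, 0.1921]
tcp_rot: [[-0.019, 1.0, -0.001], [1.0, 0.019, 0.001], [0.001, -0.001, -1.0]]
force: [1.0, -0.2, -3.7]
opening: 0.46
grasp_force: 30.0
```

Call:
{"method": "move_arm", "body": {
  "increments": [
    {"xyz": [34.5, -14.7, 0], "roll": 0, "grip": 30},
    {"xyz": [34.5, -14.7, 0], "roll": 0, "grip": 30},
    {"xyz": [34.5, -14.7, 0], "roll": 0, "grip": 30},
    {"xyz": [34.5, -14.7, 0], "roll": 0, "grip": 30},
    {"xyz": [34.5, -14.7, 0], "roll": 0, "grip": 30}
  ]
}}

```text
time_s: 34.4
position: [0.5783, -0.0822, 0.1911]
tcp_rot: [[-0.019, 1.0, 0.0], [1.0, 0.019, 0.001], [0.001, 0.0, -1.0]]
force: [-1.0, 1.0, -2.7]
opening: 0.457
grasp_force: 30.0
```

Call:
{"method": "move_arm", "body": {
  "increments": [
    {"xyz": [34.5, -14.7, 0], "roll": 0, "grip": 30},
    {"xyz": [34.5, -14.7, 0], "roll": 0, "grip": 30},
    {"xyz": [34.5, -14.7, 0], "roll": 0, "grip": 30},
    {"xyz": [34.5, -14.7, 0], "roll": 0, "grip": 30},
    {"xyz": [34.5, -14.7, 0], "roll": 0, "grip": 30}
  ]
}}

```text
time_s: 34.82
position: [0.5014, 0.0888, 0.1912]
tcp_rot: [[-0.019, 1.0, 0.0], [1.0, 0.019, 0.001], [0.001, 0.0, -1.0]]
force: [1.0, 0.3, -3.6]
opening: 0.457
grasp_force: 30.0
```

Call:
{"method": "move_arm", "body": {
  "increments": [
    {"xyz": [34.5, -14.7, 0], "roll": 0, "grip": 30},
    {"xyz": [0, 0, 0], "roll": 0, "grip": 30},
    {"xyz": [0, 0, 0], "roll": 0, "grip": 30},
    {"xyz": [0, 0, 0], "roll": 0, "grip": 30},
    {"xyz": [0, 0, 0], "roll": 0, "grip": 30}
  ]
}}

```text
time_s: 35.23
position: [0.4882, 0.1205, 0.1913]
tcp_rot: [[-0.019, 1.0, 0.001], [1.0, 0.019, -0.0], [-0.0, 0.001, -1.0]]
force: [-0.1, 0.4, -3.5]
opening: 0.455
grasp_force: 30.0
```

Run:
```python
from h import *
s=bot.read_state(); P=np.array(s["position"]); print(np.round(P,4),np.round(s["tcp_rot"],3),s["opening"]); p,W,K,T=shot("wrist"); save(p,"w9.png"); np.savez("w9.npz",p=p,W=W)
rects(p,W,dict(pbar=(.44,.224,.07,-.01,.017),held=(P[0],P[1],.07,P[2]+.02,P[2]+.03),tray=(.486,.282,.15,.018,.035)))
```

```text
[0.4882 0.1205 0.1913] [[-0.019  1.     0.001]
 [ 1.     0.019 -0.   ]
 [-0.     0.001 -1.   ]] 0.4550286563656731
pbar 4986 c [439.7 223.4] wh [ 43.5 104.5] ang 1.2 z 0.0104
held 9335 c [487.8 143.1] wh [60.8 54.3] ang 1.2 z 0.216
tray 18888 c [485.1 226.6] wh [180.9 134.5] ang 1.1 z 0.0254
```

Call:
{"method": "move_arm", "body": {
  "increments": [
    {"xyz": [34.8, -15.4, 0], "roll": 0, "grip": 30},
    {"xyz": [34.8, -15.4, 0], "roll": 0, "grip": 30},
    {"xyz": [34.8, -15.4, 0], "roll": 0, "grip": 30},
    {"xyz": [0, 0, 30], "roll": 0, "grip": 30},
    {"xyz": [0, 0, 35], "roll": 0, "grip": 30}
  ]
}}

```text
time_s: 35.7
position: [0.4416, 0.2265, 0.1277]
tcp_rot: [[-0.022, 1.0, 0.009], [1.0, 0.022, 0.002], [0.002, 0.009, -1.0]]
force: [1.8, -1.0, -4.8]
opening: 0.458
grasp_force: 30.0
```

Call:
{"method": "move_arm", "body": {
  "increments": [
    {"xyz": [0, 0, 33], "roll": 0, "grip": 30},
    {"xyz": [0, 0, 22], "roll": 0, "grip": 30},
    {"xyz": [0, 0, 11], "roll": 0, "grip": 30},
    {"xyz": [0, 0, 0], "roll": 0, "grip": 30},
    {"xyz": [0, 0, 0], "roll": 0, "grip": 30}
  ]
}}

```text
time_s: 36.12
position: [0.4397, 0.2239, 0.0595]
tcp_rot: [[-0.018, 1.0, -0.001], [1.0, 0.018, -0.0], [-0.0, -0.001, -1.0]]
force: [0.6, 0.1, -3.3]
opening: 0.461
grasp_force: 30.0
```

Call:
{"method": "move_arm", "body": {
  "increments": [
    {"xyz": [0, 0, 0], "roll": 0, "grip": 30},
    {"xyz": [0, 0, 0], "roll": 0, "grip": 30},
    {"xyz": [0, 0, 0], "roll": 0, "grip": 30},
    {"xyz": [0, 0, 0], "roll": 0, "grip": 30}
  ]
}}

```text
time_s: 36.45
position: [0.4395, 0.2248, 0.061]
tcp_rot: [[-0.02, 1.0, 0.002], [1.0, 0.02, 0.001], [0.0, 0.002, -1.0]]
force: [0.0, -0.4, -3.5]
opening: 0.456
grasp_force: 30.0
```

Call:
{"method": "move_arm", "body": {
  "increments": [
    {"xyz": [0, 0, 6], "roll": 0, "grip": 30},
    {"xyz": [0, 0, 5], "roll": 0, "grip": 30},
    {"xyz": [0, 0, 4], "roll": 0, "grip": 30},
    {"xyz": [0, 0, 3], "roll": 0, "grip": 30},
    {"xyz": [0, 0, 3], "roll": 0, "grip": 30}
  ]
}}

```text
time_s: 36.87
position: [0.4386, 0.2247, 0.0384]
tcp_rot: [[-0.02, 1.0, -0.001], [1.0, 0.02, -0.0], [-0.0, -0.001, -1.0]]
force: [-0.2, -0.5, -4.6]
opening: 0.45
grasp_force: 30.0
```

Call:
{"method": "move_arm", "body": {
  "increments": [
    {"xyz": [0, 0, 3], "roll": 0, "grip": 30},
    {"xyz": [0, 0, 3], "roll": 0, "grip": 30},
    {"xyz": [0, 0, 1], "roll": 0, "grip": 30},
    {"xyz": [0, 0, 1], "roll": 0, "grip": 30},
    {"xyz": [0, 0, 0], "roll": 0, "grip": 30}
  ]
}}

```text
time_s: 37.28
position: [0.4387, 0.2246, 0.0315]
tcp_rot: [[-0.02, 1.0, -0.0], [1.0, 0.02, -0.0], [-0.0, -0.0, -1.0]]
force: [-1.3, -0.6, 1.7]
opening: 0.453
grasp_force: 30.0
```

Call:
{"method": "move_arm", "body": {
  "increments": [
    {"xyz": [0, 0, 0], "roll": 0, "grip": 80},
    {"xyz": [0, 0, 0], "roll": 0, "grip": 80},
    {"xyz": [0, 0, 0], "roll": 0, "grip": 80},
    {"xyz": [0, 0, 0], "roll": 0, "grip": 80},
    {"xyz": [0, 0, -20], "roll": 0, "grip": 80}
  ]
}}

```text
time_s: 37.7
position: [0.4371, 0.2241, 0.049]
tcp_rot: [[-0.02, 1.0, -0.006], [1.0, 0.02, -0.001], [-0.001, -0.006, -1.0]]
force: [-0.7, -0.1, 0.0]
opening: 0.742
grasp_force: 0.0
```

Call:
{"method": "move_arm", "body": {
  "increments": [
    {"xyz": [0, 0, -30], "roll": 0, "grip": 80},
    {"xyz": [0, 0, -34], "roll": 0, "grip": 80},
    {"xyz": [0, 0, -34], "roll": 0, "grip": 80},
    {"xyz": [0, 0, -35], "roll": 0, "grip": 80},
    {"xyz": [0, 0, -35], "roll": 0, "grip": 80}
  ]
}}

```text
time_s: 38.12
position: [0.4384, 0.2246, 0.2207]
tcp_rot: [[-0.02, 1.0, -0.0], [1.0, 0.02, -0.0], [-0.0, -0.0, -1.0]]
force: [0.9, 0.1, -1.0]
opening: 0.797
grasp_force: 0.0
```

Call:
{"method": "move_arm", "body": {
  "increments": [
    {"xyz": [-35, -1, 0], "roll": 0, "grip": 80},
    {"xyz": [-35, -1, 0], "roll": 0, "grip": 80},
    {"xyz": [-35, -1, 0], "roll": 0, "grip": 80},
    {"xyz": [-35, -1, 0], "roll": 0, "grip": 80},
    {"xyz": [-35, -1, 0], "roll": 0, "grip": 80}
  ]
}}

```text
time_s: 38.53
position: [0.437, 0.0483, 0.2193]
tcp_rot: [[-0.021, 1.0, 0.001], [1.0, 0.021, -0.0], [-0.0, 0.001, -1.0]]
force: [0.4, 0.5, -0.0]
opening: 0.801
grasp_force: 0.0
```

Call:
{"method": "move_arm", "body": {
  "increments": [
    {"xyz": [-35, -1, 0], "roll": 0, "grip": 80},
    {"xyz": [-35, -1, 0], "roll": 0, "grip": 80},
    {"xyz": [0, 0, 0], "roll": 0, "grip": 80},
    {"xyz": [0, 0, 0], "roll": 0, "grip": 80},
    {"xyz": [0, 0, 0], "roll": 0, "grip": 80}
  ]
}}

```text
time_s: 38.95
position: [0.4364, -0.0201, 0.219]
tcp_rot: [[-0.019, 1.0, -0.001], [1.0, 0.019, 0.001], [0.001, -0.001, -1.0]]
force: [-0.6, -0.9, 0.1]
opening: 0.801
grasp_force: 0.0
```

Run:
```python
from h import *
s=bot.read_state(); P=np.array(s["position"]); print(np.round(P,4),np.round(s["tcp_rot"],3),s["opening"]); p,W,K,T=shot("wrist"); save(p,"w10.png"); np.savez("w10.npz",p=p,W=W)
rects(p,W,dict(ssq=(.436,-.02,.1,.049,.060)))
```

```text
[ 0.4364 -0.0201  0.219 ] [[-0.019  1.    -0.001]
 [ 1.     0.019  0.001]
 [ 0.001 -0.001 -1.   ]] 0.8009018093867957
ssq 1578 c [435.3 -20.8] wh [44.2 44.4] ang 23.3 z 0.0553
```

View pics/w10.png

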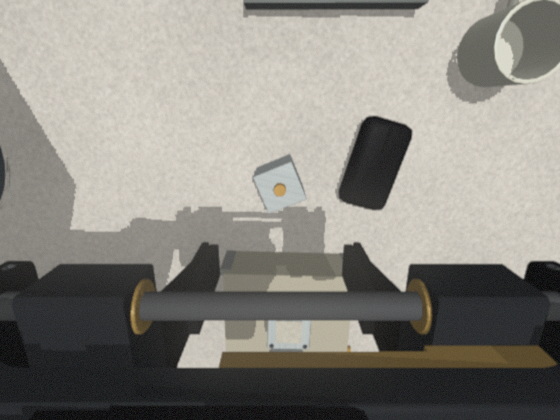

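Call:
{"method": "move_arm", "body": {
  "increments": [
    {"xyz": [-0.7, -1.1, 0], "roll": -0.097, "grip": 70},
    {"xyz": [0, 0, 20], "roll": -0.097, "grip": 70},
    {"xyz": [0, 0, 30], "roll": -0.097, "grip": 70},
    {"xyz": [0, 0, 30], "roll": -0.097, "grip": 70},
    {"xyz": [0, 0, 30], "roll": 0, "grip": 70}
  ]
}}

```text
time_s: 39.42
position: [0.4359, -0.0194, 0.1084]
tcp_rot: [[-0.403, 0.915, 0.002], [0.915, 0.403, -0.0], [-0.001, 0.001, -1.0]]
force: [0.1, -0.2, 0.1]
opening: 0.702
grasp_force: 0.0
```

Call:
{"method": "move_arm", "body": {
  "increments": [
    {"xyz": [0, 0, 30], "roll": 0, "grip": 70},
    {"xyz": [0, 0, 25], "roll": 0, "grip": 70},
    {"xyz": [0, 0, 17], "roll": 0, "grip": 70},
    {"xyz": [0, 0, 10], "roll": 0, "grip": 70},
    {"xyz": [0, 0, 0], "roll": 0, "grip": 70}
  ]
}}

```text
time_s: 39.83
position: [0.4344, -0.0192, 0.0251]
tcp_rot: [[-0.399, 0.917, -0.004], [0.917, 0.399, 0.001], [0.003, -0.003, -1.0]]
force: [0.1, 0.4, 0.4]
opening: 0.704
grasp_force: 0.0
```

Call:
{"method": "move_arm", "body": {
  "increments": [
    {"xyz": [0, 0, 0], "roll": 0, "grip": 35},
    {"xyz": [0, 0, 0], "roll": 0, "grip": 35},
    {"xyz": [0, 0, 0], "roll": 0, "grip": 35},
    {"xyz": [0, 0, 0], "roll": 0, "grip": 35},
    {"xyz": [0, 0, 0], "roll": 0, "grip": 35}
  ]
}}

```text
time_s: 40.25
position: [0.436, -0.0209, 0.0279]
tcp_rot: [[-0.397, 0.918, 0.002], [0.918, 0.397, -0.0], [-0.001, 0.001, -1.0]]
force: [0.3, 2.3, 4.7]
opening: 0.5
grasp_force: 30.0
```

Call:
{"method": "move_arm", "body": {
  "increments": [
    {"xyz": [0, 0, 0], "roll": 0, "grip": 35},
    {"xyz": [0, 0, 0], "roll": 0, "grip": 35}
  ]
}}

```text
time_s: 40.42
position: [0.436, -0.0209, 0.0279]
tcp_rot: [[-0.397, 0.918, 0.002], [0.918, 0.397, -0.0], [-0.001, 0.001, -1.0]]
force: [0.1, 3.1, 7.0]
opening: 0.499
grasp_force: 30.0
```

Call:
{"method": "move_arm", "body": {
  "increments": [
    {"xyz": [0, 0, -15], "roll": 0, "grip": 35},
    {"xyz": [0, 0, -40], "roll": 0.097, "grip": 35},
    {"xyz": [0, 0, -40], "roll": 0.097, "grip": 35},
    {"xyz": [0, 0, -40], "roll": 0.097, "grip": 35},
    {"xyz": [0, 0, -40], "roll": 0.097, "grip": 35}
  ]
}}

```text
time_s: 40.83
position: [0.4346, -0.021, 0.2037]
tcp_rot: [[-0.015, 1.0, -0.001], [1.0, 0.015, 0.0], [0.0, -0.001, -1.0]]
force: [0.7, -0.2, -3.4]
opening: 0.504
grasp_force: 30.0
```

Call:
{"method": "move_arm", "body": {
  "increments": [
    {"xyz": [32.5, 9, 0], "roll": 0, "grip": 35},
    {"xyz": [32.5, 9, 0], "roll": 0, "grip": 35},
    {"xyz": [32.5, 9, 0], "roll": 0, "grip": 35},
    {"xyz": [32.5, 9, 0], "roll": 0, "grip": 35},
    {"xyz": [32.5, 9, 0], "roll": 0, "grip": 35}
  ]
}}

```text
time_s: 41.25
position: [0.4769, 0.1435, 0.2021]
tcp_rot: [[-0.019, 1.0, -0.001], [1.0, 0.019, -0.0], [-0.0, -0.001, -1.0]]
force: [-0.1, -0.8, -3.2]
opening: 0.499
grasp_force: 30.0
```

Call:
{"method": "move_arm", "body": {
  "increments": [
    {"xyz": [32.5, 9, 0], "roll": 0, "grip": 35},
    {"xyz": [32.5, 9, 0], "roll": 0, "grip": 35},
    {"xyz": [32.5, 9, 0], "roll": 0, "grip": 35},
    {"xyz": [0, 0, 0], "roll": 0, "grip": 35},
    {"xyz": [0, 0, 0], "roll": 0, "grip": 35}
  ]
}}

```text
time_s: 41.67
position: [0.5019, 0.2415, 0.2014]
tcp_rot: [[-0.023, 1.0, -0.001], [1.0, 0.023, -0.001], [-0.001, -0.001, -1.0]]
force: [-0.2, 0.5, -3.4]
opening: 0.503
grasp_force: 30.0
```

Call:
{"method": "move_arm", "body": {
  "increments": [
    {"xyz": [0, 0, 0], "roll": 0, "grip": 35},
    {"xyz": [0, 0, 0], "roll": 0, "grip": 35}
  ]
}}

```text
time_s: 41.83
position: [0.5015, 0.239, 0.2016]
tcp_rot: [[-0.019, 1.0, -0.002], [1.0, 0.019, -0.001], [-0.001, -0.002, -1.0]]
force: [0.2, -0.1, -3.8]
opening: 0.502
grasp_force: 30.0
```

Run:
```python
from h import *
s=bot.read_state(); P=np.array(s["position"]); print(np.round(P,4),np.round(s["tcp_rot"],3),s["opening"]); p,W,K,T=shot("wrist"); save(p,"w11.png"); np.savez("w11.npz",p=p,W=W)
rects(p,W,dict(psq=(.528,.34,.045,-.01,.017),held=(P[0],P[1],.06,P[2]+.024,P[2]+.034)))
```

```text
[0.5015 0.239  0.2016] [[-0.019  1.    -0.002]
 [ 1.     0.019 -0.001]
 [-0.001 -0.002 -1.   ]] 0.5018666465086132
psq 2375 c [528.2 340.2] wh [48.  48.2] ang 1.1 z 0.0104
held 5009 c [501.8 249.1] wh [66.2 26.8] ang 0.6 z 0.2289
```

Call:
{"method": "move_arm", "body": {
  "increments": [
    {"xyz": [33.4, 9.5, 0], "roll": 0, "grip": 35},
    {"xyz": [33.4, 9.5, 0], "roll": 0, "grip": 35},
    {"xyz": [33.4, 9.5, 0], "roll": 0, "grip": 35},
    {"xyz": [0, 0, 30], "roll": 0, "grip": 35},
    {"xyz": [0, 0, 35], "roll": 0, "grip": 35}
  ]
}}

```text
time_s: 42.3
position: [0.5325, 0.343, 0.1396]
tcp_rot: [[-0.021, 1.0, 0.009], [1.0, 0.021, 0.004], [0.004, 0.009, -1.0]]
force: [0.5, -0.2, -3.5]
opening: 0.5
grasp_force: 30.0
```

Call:
{"method": "move_arm", "body": {
  "increments": [
    {"xyz": [0, 0, 33], "roll": 0, "grip": 35},
    {"xyz": [0, 0, 24], "roll": 0, "grip": 35},
    {"xyz": [0, 0, 13], "roll": 0, "grip": 35},
    {"xyz": [0, 0, 0], "roll": 0, "grip": 35},
    {"xyz": [0, 0, 0], "roll": 0, "grip": 35}
  ]
}}

```text
time_s: 42.72
position: [0.5294, 0.3403, 0.0671]
tcp_rot: [[-0.019, 1.0, -0.0], [1.0, 0.019, -0.0], [-0.0, -0.0, -1.0]]
force: [0.4, 0.3, -2.2]
opening: 0.505
grasp_force: 30.0
```

Call:
{"method": "move_arm", "body": {
  "increments": [
    {"xyz": [0, 0, 0], "roll": 0, "grip": 35},
    {"xyz": [0, 0, 0], "roll": 0, "grip": 35},
    {"xyz": [0, 0, 0], "roll": 0, "grip": 35},
    {"xyz": [0, 0, 0], "roll": 0, "grip": 35}
  ]
}}

```text
time_s: 43.05
position: [0.5298, 0.3414, 0.0686]
tcp_rot: [[-0.02, 1.0, 0.002], [1.0, 0.02, 0.001], [0.001, 0.002, -1.0]]
force: [-0.1, -0.1, -2.0]
opening: 0.5
grasp_force: 30.0
```

Slightly past (about +1.4, +1.3 mm); correct while lowering.

Call:
{"method": "move_arm", "body": {
  "increments": [
    {"xyz": [-1.2, -1.4, 7], "roll": 0, "grip": 35},
    {"xyz": [0, 0, 5], "roll": 0, "grip": 35},
    {"xyz": [0, 0, 4], "roll": 0, "grip": 35},
    {"xyz": [0, 0, 3], "roll": 0, "grip": 35},
    {"xyz": [0, 0, 3], "roll": 0, "grip": 35}
  ]
}}

```text
time_s: 43.47
position: [0.5273, 0.3397, 0.0443]
tcp_rot: [[-0.02, 1.0, -0.001], [1.0, 0.02, -0.0], [-0.0, -0.001, -1.0]]
force: [0.2, 1.4, -3.5]
opening: 0.498
grasp_force: 30.0
```

Call:
{"method": "move_arm", "body": {
  "increments": [
    {"xyz": [0, 0, 3], "roll": 0, "grip": 35},
    {"xyz": [0, 0, 3], "roll": 0, "grip": 35},
    {"xyz": [0, 0, 1.5], "roll": 0, "grip": 35},
    {"xyz": [0, 0, 1], "roll": 0, "grip": 35},
    {"xyz": [0, 0, 0], "roll": 0, "grip": 35}
  ]
}}

```text
time_s: 43.88
position: [0.5276, 0.3399, 0.038]
tcp_rot: [[-0.02, 1.0, 0.0], [1.0, 0.02, -0.0], [-0.0, 0.0, -1.0]]
force: [-2.3, -0.4, 7.2]
opening: 0.501
grasp_force: 30.0
```

Call:
{"method": "move_arm", "body": {
  "increments": [
    {"xyz": [0, 0, 0], "roll": 0, "grip": 75},
    {"xyz": [0, 0, 0], "roll": 0, "grip": 75},
    {"xyz": [0, 0, 0], "roll": 0, "grip": 75},
    {"xyz": [0, 0, 0], "roll": 0, "grip": 75},
    {"xyz": [0, 0, -20], "roll": 0, "grip": 75}
  ]
}}

```text
time_s: 44.3
position: [0.525, 0.3386, 0.0533]
tcp_rot: [[-0.02, 1.0, -0.007], [1.0, 0.02, -0.003], [-0.003, -0.007, -1.0]]
force: [-0.2, -0.4, 0.5]
opening: 0.725
grasp_force: 0.0
```

Call:
{"method": "move_arm", "body": {
  "increments": [
    {"xyz": [0, 0, -30], "roll": 0, "grip": 75},
    {"xyz": [0, 0, -40], "roll": 0, "grip": 75},
    {"xyz": [0, 0, -40], "roll": 0, "grip": 75},
    {"xyz": [0, 0, -40], "roll": 0, "grip": 75},
    {"xyz": [0, 0, -40], "roll": 0, "grip": 75}
  ]
}}

```text
time_s: 44.72
position: [0.5273, 0.3396, 0.2483]
tcp_rot: [[-0.02, 1.0, -0.0], [1.0, 0.02, -0.0], [-0.0, -0.0, -1.0]]
force: [0.9, 0.0, -0.2]
opening: 0.748
grasp_force: 0.0
```

Call:
{"method": "move_arm", "body": {
  "increments": [
    {"xyz": [-35, 0, 0], "roll": 0, "grip": 75},
    {"xyz": [-35, 0, 0], "roll": 0, "grip": 75},
    {"xyz": [-35, 0, 0], "roll": 0, "grip": 75},
    {"xyz": [0, 0, 0], "roll": 0, "grip": 75},
    {"xyz": [0, 0, 0], "roll": 0, "grip": 75}
  ]
}}

```text
time_s: 45.13
position: [0.5299, 0.2333, 0.2467]
tcp_rot: [[-0.017, 1.0, -0.0], [1.0, 0.017, 0.0], [0.0, -0.0, -1.0]]
force: [0.4, 0.4, -0.2]
opening: 0.75
grasp_force: 0.0
```

Run:
```python
from h import *
p,W,K,T=shot("wrist"); save(p,"w12.png")
rects(p,W,dict(spent=(.53,.22,.05,.06,.08),bar=(.44,.223,.07,.049,.063),sq=(.528,.34,.05,.055,.07)))
p,W,K,T=shot("top"); save(p,"top1.png")
rects(p,W,dict(obl=(.447,-.253,.045,.09,.115),sq=(.447,-.163,.04,.09,.115),sw=(.447,-.336,.04,.09,.12),mug=(.66,.129,.07,.03,.08),mouse=(.54,0,.08,.01,.035)))
print([(np.round(T[:3,:3]@r["at"]+T[:3,3],3).tolist(),round(r["conf"],2)) for r in bot.spot_in("std_round","top")])
```

```text
spent 2231 c [529.2 220.4] wh [40.1 69.4] ang 1.0 z 0.0705
bar 2934 c [439.1 224.5] wh [40.5 99. ] ang 1.2 z 0.0562
sq 1884 c [527.9 340. ] wh [44.1 43.4] ang 0.9 z 0.0653
obl 265 c [ 448.6 -253. ] wh [39.  70.2] ang 0.9 z 0.1009
sq 207 c [ 448.5 -163.2] wh [42.2 46.2] ang 0.9 z 0.1014
sw 70 c [ 447. -337.] wh [13.7 48. ] ang 20.8 z 0.1032
mug 166 c [656.1 136.3] wh [70.7 98.1] ang 19.3 z 0.0602
mouse 515 c [545.1   0.9] wh [104.9  60. ] ang 75.8 z 0.0248
[]
```

View pics/top1.png

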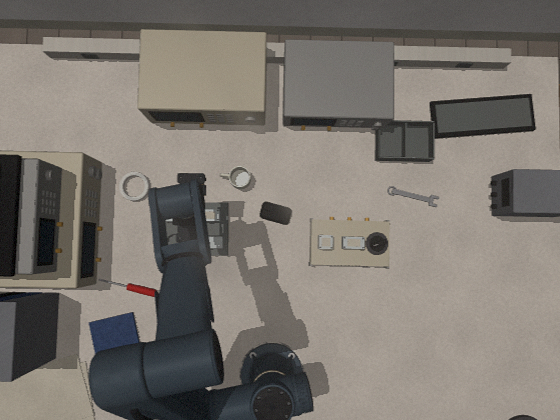

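View pics/w12.png

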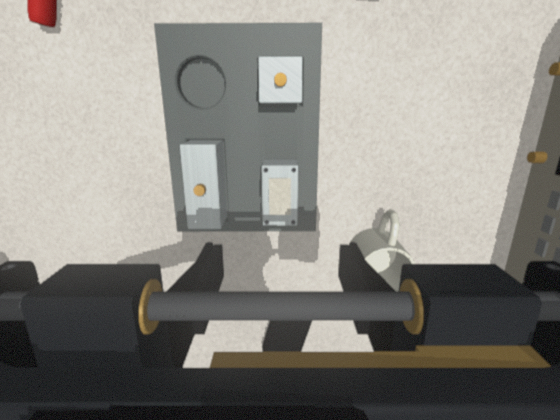

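```bash
python3 -c "
from rig import bot
print(bot.hand_in())"
```

```text
the job is handed in; nothing more can be done
None
```

The job is done and handed in at about 45 s: the switch went off, the spent block is in the tray's oblong pocket, the fresh oblong and square blocks measured fully home, the switch is back on, the bar and square standards are in their pockets (no round one was on the bench), and I made no contact with the mug, mouse, tape roll or spanner.

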